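# Snap the driver board onto its standoffs

## Task

Take the green driver board off the black foam pad by its heatsink, lay it on the three barbed white standoffs of the floating aluminium carrier with its holes over the posts, and press it down by the white dots until all three posts have clicked through and the board sits fully home on every seat. Never press down on the board or the carrier with more than 25 N or the board will crack; let go when it is home, and leave the other things on the bench where they are.

Things in the scene. Friction and masses are not known exactly. Their poses are not given: they have to be found in the camera images.
- board: green circuit board, 136 (x) x 92 (y) x 3 mm, about 160 g, flat on the foam pad at the start. Origin: centre of its underside, z up. Three 9 x 9 mm holes framed in gold, two at its -x end, one mid +x end: it fits one way round. Green terminal block (10 mm high) in corner +x, -y; blue capacitors (11 mm high) at x 30 and 43, y 34. Pressing down with more than 25 N cracks it
- heatsink (a point): top centre of the black finned heatsink in the middle of the board, 36 (board x) x 26 (board y) mm; its top is 29 mm above the board's underside. Grip it across the 26 mm, fingers closing along board y; the board is bare beside it there
- pad: fixed black foam pad, 180 x 140 x 14 mm, on which the board starts. Origin: centre of its underside
- carrier: floating aluminium plate, 190 (x) x 140 (y) x 6 mm, on four black bellows; it moves only straight up and down. Origin: centre of its underside, 16 to 48 mm above the table, z up. It floats softly: it sinks 4 mm per N and springs back, and after a further, hidden 2 to 16 mm (not to be told from its height) meets rubber stops. Three white snap standoffs in the pattern of the board's holes; their seats are 22 mm above this origin
- rubber (a joint): how far the hidden rubber stops under the carrier are squeezed, in m: 0 at rest, about 0.001 more for every 8 N pressed; over 0.0031 (some 25 N) the board is taken as cracked. Too coarse to steer by: feel the force
- hole0 (a point): centre of the board's hole at its -x, +y corner: x -56, y +34 mm (board axes), at the level of the underside; belongs on seat0
- press0 (a point): white dot, 12 mm across, on the board's top face (3 mm above the underside) at x -39, y +28.8 mm, 18 mm inboard of hole0: flat and clear for closed fingertips (up to 25 mm across) to press on; about 85% of the press bears on post 0
- seat0 (a point): top centre of standoff 0's round seat (16 mm), at the carrier's -x, +y corner: x -56, y +34 mm (carrier axes); 7 mm post, tip 11.5 mm above the seat, with two spring barbs sloping out to 12.4 mm across, their undersides 3.8 mm above the seat. Laid on loosely, the board hangs on the barbs about 6 mm above the seats
- hole1 (a point): centre of the board's hole at its -x, -y corner: x -56, y -34 mm (board axes), at the level of the underside; belongs on seat1
- press1 (a point): white dot, 12 mm across, on the board's top face (3 mm above the underside) at x -39, y -28.8 mm, 18 mm inboard of hole1: flat and clear for closed fingertips (up to 25 mm across) to press on; about 85% of the press bears on post 1
- seat1 (a point): top centre of standoff 1's round seat (16 mm), at the carrier's -x, -y corner: x -56, y -34 mm (carrier axes); forcing a hole past its barbs takes about 7 to 13 N at that post (friction varies), then the force gives, the barbs spring out over the board and that corner drops to its seat. Press the posts home one at a time
- hole2 (a point): centre of the board's hole at its +x end: x +56, y 0 mm (board axes), at the level of the underside; belongs on seat2
- press2 (a point): white dot, 12 mm across, on the board's top face (3 mm above the underside) at x +38, y 0 mm, 18 mm inboard of hole2: flat and clear for closed fingertips (up to 25 mm across) to press on; about 85% of the press bears on post 2
- seat2 (a point): top centre of standoff 2's round seat (16 mm), at the carrier's +x end: x +56, y 0 mm (carrier axes); built as the others
- gear_a: loose steel spur gear, 52 mm across, 34 mm high, standing on its face; a bystander. Origin: centre of the underside
- gear_b: as gear_a, 58 mm across; a bystander
- cover: light blue round plastic cover, 104 mm across, 40 mm high; a bystander. Origin: centre of the underside
- driver: screwdriver with a red handle, lying down; a bystander
- adapter: cream interface box, 100 x 65 x 24 mm; a bystander. Origin: centre of the underside
- jar: clear jar with a black cap, 60 mm across, 80 mm high; a bystander. Origin: centre of the underside
- bits: blue divided parts box, 130 x 100 x 35 mm; a bystander. Origin: centre of the underside
There are look-alikes about, which are no part of the job. Of the things that look like the board, the smaller one is meant.

How it is judged (in metres and radians):
On the way, in this order (a step that is already met when the one before it is completed fails the run):
1. the board lies on the standoffs with all three post tips in their holes, not yet clicked (z of hole0 in the frame of seat0 between 0.0025 and 0.01 m and horizontal distance between hole0 and seat0 below 0.003 m and z of hole1 in the frame of seat1 between 0.0025 and 0.01 m and horizontal distance between hole1 and seat1 below 0.003 m and z of hole2 in the frame of seat2 between 0.0025 and 0.01 m and horizontal distance between hole2 and seat2 below 0.003 m), for 0.05 s.
2. all three posts have clicked through and the board is home on its three seats (z of hole0 in the frame of seat0 between -0.002 and 0.0015 m and horizontal distance between hole0 and seat0 below 0.003 m and z of hole1 in the frame of seat1 between -0.002 and 0.0015 m and horizontal distance between hole1 and seat1 below 0.003 m and z of hole2 in the frame of seat2 between -0.002 and 0.0015 m and horizontal distance between hole2 and seat2 below 0.003 m), for 0.2 s.
At the end, for the whole second after the job is handed in: each of the three holes is within 1.5 mm above (2 mm below) its seat's top, measured in the carrier's frame, and within 3 mm of its centre horizontally; the board is at rest and released (all of step 2 and linear speed of board below 0.01 m/s and contact force between the fingers and board below 0.1 N); the robot touches nothing.
It fails at once if the board is pressed down with more than 25 N: the rubber stops under the carrier are squeezed by more than 3.1 mm (value of joint rubber above 0.0031 m).
It fails at once if a bystander is moved by more than 20 mm (distance of any of gear_a, gear_b, cover, driver, adapter, jar, bits from where it was at the start of the episode above 0.02 m).
It also fails if it takes over 72 s, if anything falls off the work surface, if the arm or the gripper's body presses on something with over 40 N, if the wrist force passes 120 N, or if a joint passes its speed limit or range.

## Robot

A 6-joint arm with a two-finger parallel gripper is mounted at the origin on the work surface. World frame = base frame: x ahead of the robot, y to its left, z up, the work surface at z = 0. Lengths are in mm, angles in degrees, forces in N, time in s.
With the tool pointing down it reaches from about 350 to 850 mm from the base axis. Payload 8.1 kg.
Tool frame: the origin (TCP) lies between the finger pads; the fingertips stand 14 mm ahead of it and the grasp point (between the pads) lies 5 mm behind it; z points along the fingers, x is the direction in which the jaws open and shut, and the axes are right-handed (so a half turn about z gives the same grasp; the last joint's range is limited). The gripper opens to 85 mm and grips with 20 to 120 N. Pads are 22 mm wide; open, the fingers measure 114 mm over their backs; the gripper's body (76 mm by 85 mm) begins 54 mm behind the grasp point. The pads swing forward as they close: fully open they stand 13 mm farther back than shut.
Start: joints at [-76.226, 7.471, 85.268, -0, 87.261, -4.893], TCP at [192.06, -568.435, 245.292] pointing down, gripper open.
Joint ranges: [-169.43, 169.43], [-51.17, 129.36], [1.28, 143.12], [-76.62, 256.62], [0, 156.53], [-152.29, 152.29]. Speed limits (degrees/s): [136.94, 136.94, 159.86, 180, 180, 180].

## Interface

Orientations are given as [roll, pitch, yaw] about the fixed x, y, z axes, in that order (R = Rz(yaw) Ry(pitch) Rx(roll)).
In Python, from bench import r, vision, job gives the robot as it stands.
- The arm moves only by the tool send_rows, never from a script. Its arguments are lists of equal length, an entry for each row: "dp": the shift along the world's x, y, z in mm, a list of three; "rot": the turn, a rotation vector about the world's x, y, z in rad, a list of three. In form: {"dp": [[tx, ty, tz], ...], "rot": [[wx, wy, wz], ...]}. A call has 1 to 5 rows; each row is the pose to reach, as a shift and turn from the pose commanded when the call began; what a row does not reach only later rows make up. A row lasts 1/8 s, in which the tool goes at most 62.5 mm and 10.7 degrees, less where a joint would pass 70% of its speed; a pose out of reach is approached as far as the arm can. A call with a gripper value outside its range is refused whole. "jaw" is the finger opening in mm, from 0 to 85.4, set as the call begins (left out, the last holds). The fingers move at their own pace and stop on an object; "force" is the grip in N (left out, the last holds). Time passes only in rows, so rows that repeat a pose let the fingers close. It gives the time, the measured TCP pose, the force and the opening at its end, in the units of the state.
- r.sense(): the state, without advancing time (a new reading comes with each control period).
- vision.snapshot(name): name is "scene" or "top"; returns a dict with "pixels" (420x560x3 uint8, red, green, blue), "depth" (420x560 float32, mm along the optical axis (not along the pixel's ray), 0 where there is no reading), "intrinsics" (3x3 intrinsics, pixels), "k1" (the pictures are not rectified: a ray, as slopes to the right and down, at radius r is drawn at 1 + k1 r^2 times it, then the intrinsics apply), "world_from_camera" (4x4, takes a point from camera to world coordinates). Camera axes: x right, y down, z forward; pixel columns grow to the right and rows downward; lengths in mm; the calibration is good to about 2 mm. A picture is of the moment at which its call begins.
- job.hand_in(): hands the job in, once; it reports no verdict.
The state is a dict: "time": time; "joint_pos": joint angles; "qd": joint speeds; "joint_efforts": joint torques, N m; "tool_pos": TCP position; "tcp_rot": TCP orientation; "ft_force": force on the tool from outside, world axes, zero at the start; "wrist_torque": the same for the moment, N m; "finger_gap": finger opening in mm.
Only numpy, scipy, OpenCV 4.12 (cv2) and the standard library are available. Lean on these libraries where they do the work, as an engineer would, in place of code of your own. Each camera call takes 0.05 s, during which the arm holds its last target.

## Working session

There is one attempt and no reset: what is moved stays moved. The work goes in short steps, Python scripts to look and compute and a tool call to move; the robot and the scene stay as the last step left them, time stands still between calls to the robot, and variables do not carry over. Pictures are saved under pics/ and viewed, and the job is handed in when it is done.

Besides the shell and the picture viewer there is one more tool, called as name(argument=value, ...) on one line, values as JSON. send_rows: Moves the arm, as the interface text tells. Its arguments: {"type":"object","properties":{"dp":{"type":"array"},"rot":{"type":"array"},"jaw":{"type":"number"},"force":{"type":"number"}},"required":["dp","rot"]}

```bash
ls; mkdir -p pics; cat > h.py <<'E'
import numpy as np,cv2
from bench import r,vision,job
def snap(n):
    s=vision.snapshot(n); return s
def save(s,f,crop=None,k=1):
    im=s["pixels"][:,:,::-1]
    if crop: a,b,c,d=crop; im=im[b:d,a:c]
    if k!=1: im=cv2.resize(im,None,fx=k,fy=k,interpolation=cv2.INTER_CUBIC)
    cv2.imwrite(f,im)
def ray(s,uv):
    K=np.array(s["intrinsics"],float);k1=s["k1"]
    uv=np.atleast_2d(np.array(uv,float))
    p=cv2.undistortPoints(uv.reshape(-1,1,2),K,np.array([k1,0,0,0,0.])).reshape(-1,2)
    T=np.array(s["world_from_camera"])
    d=np.c_[p,np.ones(len(p))]@T[:3,:3].T
    return T[:3,3],d
def onz(s,uv,z):
    o,d=ray(s,uv); t=(z-o[2])/d[:,2]; return o+d*t[:,None]
def bydepth(s,uv):
    o,d=ray(s,uv); D=np.array([s["depth"][int(round(v)),int(round(u))] for u,v in np.atleast_2d(uv)])
    return o+d*D[:,None]
E
python3 - <<'E'
from h import *
print(r.sense())
for n in("scene","top"):
    s=snap(n);save(s,f"pics/{n}0.png");print(s["intrinsics"],s["k1"],s["world_from_camera"]); np.savez(f"{n}0.npz",**s)
E
```

```text
pics
{'time': 0.0, 'joint_pos': array([-7.62238771e+01,  7.51285427e+00,  8.53304364e+01, -1.43159539e-03,
        8.72606635e+01, -4.89146814e+00]), 'qd': array([ 0.01893053,  0.03892058, -0.02676464,  0.05917563, -0.02272723,
        0.00022647]), 'joint_efforts': array([-5.43915721e-04, -5.69400537e+01, -5.00543725e+01, -1.97142240e-04,
        1.50649360e-02, -4.78407372e-06]), 'tool_pos': array([ 191.94960138, -567.91407236,  244.25680558]), 'tcp_rot': array([-1.79992561e+02,  1.03697584e-01, -7.13323326e+01]), 'ft_force': array([-0.13750977, -0.82907074,  0.29889809]), 'wrist_torque': array([0.01118239, 0.00472045, 0.04272393]), 'finger_gap': 85.47432955726535}
[[423.05484536   0.         277.63089935]
 [  0.         423.05484536 213.59822077]
 [  0.           0.           1.        ]] -0.0807253118850813 [[-8.05315651e-01  4.24215770e-01 -4.14134860e-01  1.03838926e+03]
 [ 5.92715581e-01  5.61455836e-01 -5.77456132e-01  6.73866236e+02]
 [-1.24475637e-02 -7.10498645e-01 -7.03588469e-01  8.97628625e+02]
 [ 0.00000000e+00  0.00000000e+00  0.00000000e+00  1.00000000e+00]]
[[419.6308737    0.         276.56255763]
 [  0.         419.6308737  202.46186788]
 [  0.           0.           1.        ]] -0.0435445228033804 [[-9.71110730e-03 -9.90933209e-01  1.34003993e-01  3.57016179e+02]
 [-9.99857026e-01  1.14777512e-02  1.24172865e-02 -2.11148506e+01]
 [-1.38427661e-02 -1.33864248e-01 -9.90902993e-01  1.28800535e+03]
 [ 0.00000000e+00  0.00000000e+00  0.00000000e+00  1.00000000e+00]]
```

View pics/scene0.png

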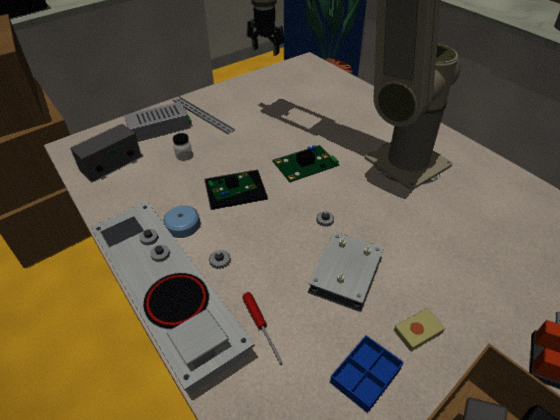

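View pics/top0.png

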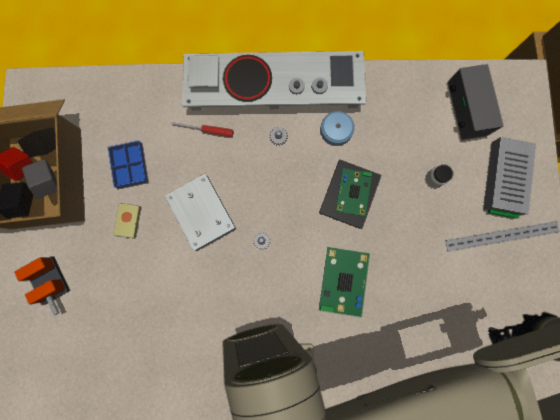

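Two boards are visible. One is on the black pad (top 355,192; scene 236,187), and a larger one lies on the bare bench (top 345,282; scene 305,162). The smaller one on the foam pad fits the description. I'll enlarge it and the carrier to confirm.

```bash
python3 - <<'E'
from h import *
a=dict(np.load("top0.npz"));s=dict(np.load("scene0.npz"))
save(a,"pics/c1.png",(310,150,400,235),8)
save(a,"pics/c2.png",(155,165,245,255),6)
save(s,"pics/c3.png",(195,160,275,215),9)
save(s,"pics/c4.png",(300,225,390,310),7)
for uv in [(330,215),(375,180),(355,192),(345,187),(200,205),(220,230),(180,210),(345,260),(300,270)]:
    print(uv,bydepth(a,[uv])[0].round(1))
E
```

```text
(330, 215) [ 488.9 -167.7   13.4]
(375, 180) [ 595.3 -309.    15.9]
(355, 192) [ 554.7 -241.6   41. ]
(345, 187) [ 573.6 -215.    21.2]
(200, 205) [520.3 224.4  43.6]
(220, 230) [444.6 163.6  43.5]
(180, 210) [505.8 284.5  44.2]
(345, 260) [ 352.3 -209.9   10. ]
(300, 270) [323.7 -74.    2.3]
```

View pics/c1.png

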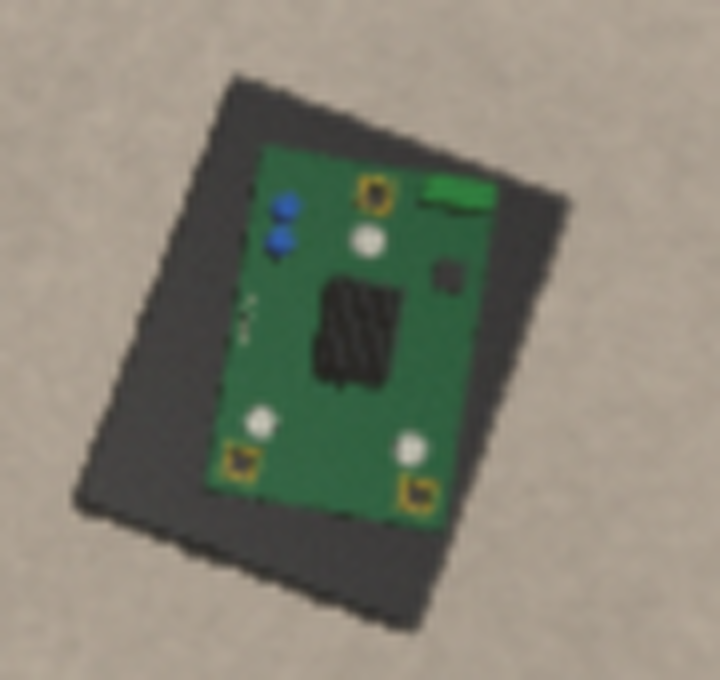

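View pics/c2.png

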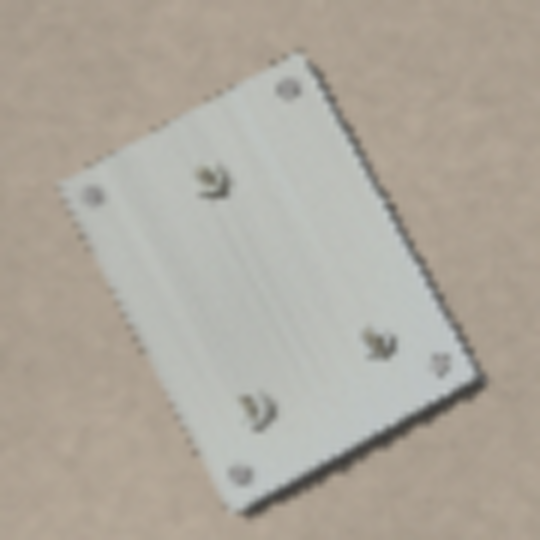

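View pics/c3.png

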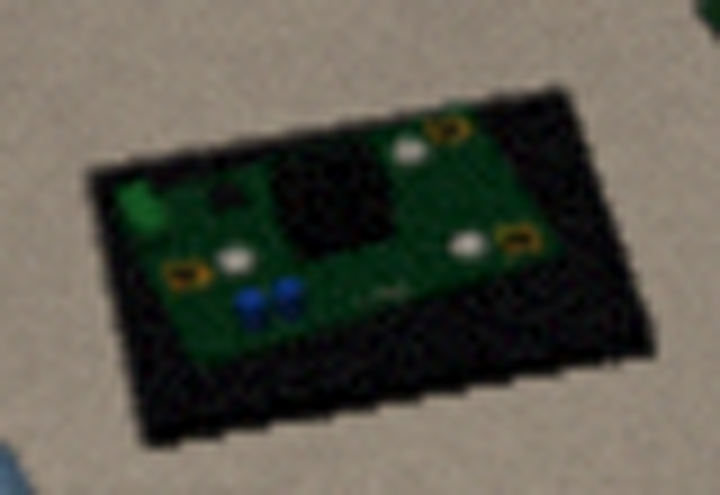

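View pics/c4.png

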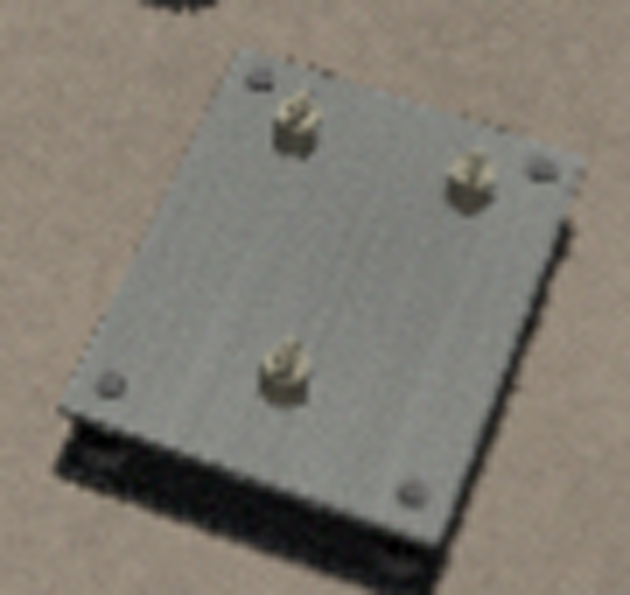

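The on-pad board has two holes at its image-bottom end and one at the top (top crop: gold frames at 8x pixels (376,194), (241,462), (418,495)). The terminal block is in the +x,-y corner and the pad is black foam, so this is the board. The single carrier post is also toward image-top, at 6x pixels (212,182). Next I'll measure both.

```bash
cat > meas.py <<'E'
from h import *
def cents(s,mask,box,amin,amax):
    a,b,c,d=box; m=np.zeros_like(mask);m[b:d,a:c]=mask[b:d,a:c]
    n,l,st,ce=cv2.connectedComponentsWithStats(m.astype(np.uint8))
    return [(tuple(ce[i].round(2)),st[i,4]) for i in range(1,n) if amin<=st[i,4]<=amax]
def fit(P,Q): # P body 2d -> Q world 2d
    pc,qc=P.mean(0),Q.mean(0);A=(P-pc);B=(Q-qc)
    th=np.arctan2((A[:,0]*B[:,1]-A[:,1]*B[:,0]).sum(),(A*B).sum())
    R=np.array([[np.cos(th),-np.sin(th)],[np.sin(th),np.cos(th)]])
    t=qc-R@pc; return t,np.degrees(th),(Q-(P@R.T+t))
E
python3 - <<'E'
from meas import *
D={"p0":(-39,28.8),"p1":(-39,-28.8),"p2":(38,0),"h0":(-56,34),"h1":(-56,-34),"h2":(56,0)}
for n,box in(("top",(315,160,395,225)),("scene",(195,160,280,215))):
    s=dict(np.load(n+"0.npz"));im=s["pixels"]
    hsv=cv2.cvtColor(im,cv2.COLOR_RGB2HSV).astype(int);H,S,V=hsv[...,0],hsv[...,1],hsv[...,2]
    g=(H>40)&(H<85)&(S>90)&(V>30)
    cc=cents(s,g,box,100,9999);print(n,"green",cc)
    m=(g).astype(np.uint8);z=np.zeros_like(m);a,b,c,d=box;z[b:d,a:c]=m[b:d,a:c]
    z=cv2.morphologyEx(z,cv2.MORPH_CLOSE,np.ones((9,9)))
    cs,_=cv2.findContours(z,0,2);c=max(cs,key=cv2.contourArea)[:,0,:].astype(float)
    W=onz(s,c,17)[:,:2];rc=cv2.minAreaRect(W.astype(np.float32));print("rect",rc)
    print("white",cents(s,(S<70)&(V>(110 if n=="top" else 90))&cv2.dilate(z,np.ones((1,1))).astype(bool),box,5,60))
    print("gold",cents(s,(H>12)&(H<35)&(S>120)&(V>50)&z.astype(bool),box,3,60))
    # carrier
    box2=(155,165,245,255) if n=="top" else (300,225,390,312)
    if n=="top": m=(S<30)&(V>140)
    else: m=(S<40)&(V>80)
    y=np.zeros(m.shape,np.uint8);a,b,c,d=box2;y[b:d,a:c]=m[b:d,a:c]
    y=cv2.morphologyEx(y,cv2.MORPH_CLOSE,np.ones((7,7)));y=cv2.morphologyEx(y,cv2.MORPH_OPEN,np.ones((5,5)))
    cs,_=cv2.findContours(y,0,2);c=max(cs,key=cv2.contourArea)[:,0,:].astype(float)
    for zz in(40,43.7,47): print("carrier",zz,cv2.minAreaRect(onz(s,c,zz)[:,:2].astype(np.float32)))
    d=s["depth"];yy,xx=np.nonzero(cv2.erode(y,np.ones((9,9))));p=bydepth(s,np.c_[xx,yy]);print("z med",np.median(p[:,2]))
    if n=="top":
        A=np.c_[p[:,:2],np.ones(len(p))];k=np.abs(p[:,2]-np.median(p[:,2]))<4;print(np.linalg.lstsq(A[k],p[k,2],rcond=None)[0])
    cv2.imwrite(f"pics/m_{n}.png",np.hstack([z*255,y*255])[:,:])
E
```

```text
top green [((np.float64(353.66), np.float64(191.86)), np.int32(992))]
rect ((560.4303588867188, -241.64627075195312), (91.52589416503906, 136.7237091064453), 78.9744644165039)
white [((np.float64(355.5), np.float64(179.5)), np.int32(16)), ((np.float64(342.0), np.float64(202.27)), np.int32(15)), ((np.float64(360.94), np.float64(205.89)), np.int32(18))]
gold [((np.float64(356.7), np.float64(173.7)), np.int32(10)), ((np.float64(361.2), np.float64(211.5)), np.int32(10))]
carrier 40 ((502.0959167480469, 229.29843139648438), (191.02352905273438, 141.91201782226562), 28.324613571166992)
carrier 43.7 ((501.6658020019531, 228.5560302734375), (190.4571990966797, 141.49130249023438), 28.32461929321289)
carrier 47 ((501.28216552734375, 227.89389038085938), (189.95211791992188, 141.11602783203125), 28.32461929321289)
z med 43.51841637228972
[ 2.20768767e-04 -3.09070943e-04  4.33685819e+01]
scene green [((np.float64(231.55), np.float64(186.24)), np.int32(472))]
rect ((558.0835571289062, -245.30908203125), (99.68606567382812, 134.87472534179688), 77.20256042480469)
white [((np.float64(240.0), np.float64(176.5)), np.int32(6)), ((np.float64(246.5), np.float64(186.67)), np.int32(6)), ((np.float64(221.0), np.float64(188.5)), np.int32(6))]
gold [((np.float64(245.6), np.float64(174.0)), np.int32(5)), ((np.float64(242.67), np.float64(174.33)), np.int32(3)), ((np.float64(252.8), np.float64(185.6)), np.int32(5)), ((np.float64(215.8), np.float64(190.1)), np.int32(10))]
carrier 40 ((495.4836120605469, 213.54322814941406), (273.1044006347656, 223.2969512939453), 45.80460739135742)
carrier 43.7 ((497.8258056640625, 215.52915954589844), (271.9261779785156, 222.33364868164062), 45.804595947265625)
carrier 47 ((499.914794921875, 217.30035400390625), (270.87530517578125, 221.4744415283203), 45.804595947265625)
z med 42.73416890087026
```

```bash
cat >> meas.py <<'E'
def wc(s,uv,rad,kind):
    # weighted subpixel centroid of bright (dot) or gold signal around uv
    im=s["pixels"].astype(float);u,v=uv
    ys,xs=np.mgrid[int(v-rad):int(v+rad)+2,int(u-rad):int(u+rad)+2]
    p=im[ys,xs]
    w=p[...,0]-p[...,1]*.3 if kind=="w" else np.clip(p[...,0]-p[...,2],0,None)
    w=np.clip(w-np.percentile(w,45),0,None)*(np.hypot(xs-u,ys-v)<=rad+.5)
    return (xs*w).sum()/w.sum(),(ys*w).sum()/w.sum()
E
python3 - <<'E'
from meas import *
P=np.array([(38,0),(-39,28.8),(-39,-28.8),(56,0),(-56,34),(-56,-34)],float)
init={"top":[(355.5,179.5),(342,202.3),(360.9,205.9),(356.5,173.7),(339.8,207.4),(361.7,211.5)],
"scene":[(221,188.5),(246.5,186.7),(240,176.5),(215.8,190.1),(252.4,186.1),(244.6,174.2)]}
for n in init:
    s=dict(np.load(n+"0.npz"))
    uv=[]
    for i,q in enumerate(init[n]):
        for _ in range(3): q=wc(s,q,3 if n=="top" else 2.5,"w" if i<3 else "g")
        uv.append(q)
    W=onz(s,uv,17)[:,:2]
    for sel in([0,1,2],[3,4,5],range(6)):
        sel=list(sel);t,th,e=fit(P[sel],W[sel]);print(n,t.round(2),round(th,2),e.round(1).tolist())
E
```

```text
top [ 559.42 -241.35] -11.41 [[0.5, -0.1], [-0.2, 0.3], [-0.3, -0.2]]
top [ 559.98 -241.26] -11.14 [[0.2, -0.1], [-0.2, -0.1], [0.0, 0.2]]
top [ 559.7 -241.3] -11.23 [[0.2, -0.3], [-0.4, 0.4], [-0.6, -0.1], [0.5, 0.1], [0.0, -0.2], [0.4, 0.1]]
scene [ 559.19 -241.31] -11.13 [[0.3, 0.3], [0.3, -0.3], [-0.6, -0.0]]
scene [ 558.9  -240.88] -10.87 [[-0.1, 0.2], [0.4, -0.4], [-0.2, 0.1]]
scene [ 559.04 -241.09] -10.97 [[0.4, -0.0], [0.5, -0.4], [-0.5, -0.1], [-0.3, 0.6], [0.2, -0.2], [-0.3, 0.2]]
```

The board measures 92 x 137 mm, so it is the right one. Its pose is (559.4,-241.2), yaw -11.1°, with the two views agreeing to within 1 mm. The carrier is at (501.7,228.6), yaw 28.3°, with its plate top at z≈43.5. Moving above the board.

send_rows(dp=[[42,37,0],[84,74,0],[126,111,0],[168,148,0],[210,186,0]], rot=[[0,0,-0.06],[0,0,-0.12],[0,0,-0.18],[0,0,-0.24],[0,0,-0.3]], jaw=60)

```text
time: 0.72
tool_pos: [403.0, -380.9, 244.9]
tcp_rot: [180.0, 0.0, -88.6]
ft_force: [-0.4, -1.0, -0.1]
finger_gap: 60.4
```

send_rows(dp=[[40,35,-20],[80,70,-40],[120,105,-60],[157.4,141.2,-80],[157.4,141.2,-100]], rot=[[0,0,-0.05],[0,0,-0.1],[0,0,-0.15],[0,0,-0.22],[0,0,-0.22]])

```text
time: 1.35
tool_pos: [561.3, -238.1, 143.9]
tcp_rot: [180.0, 0.1, -100.9]
ft_force: [0.1, -0.3, 0.5]
finger_gap: 59.7
```

```bash
python3 - <<'E'
from h import *
q=r.sense();print({k:np.round(q[k],2) for k in("time","tool_pos","tcp_rot","ft_force","finger_gap","joint_pos")})
E
```

```text
{'time': np.float64(1.35), 'tool_pos': array([ 561.27, -238.05,  143.94]), 'tcp_rot': array([ 1.7998e+02,  6.0000e-02, -1.0093e+02]), 'ft_force': array([ 0.06, -0.25,  0.47]), 'finger_gap': np.float64(59.69), 'joint_pos': array([-2.783e+01,  1.283e+01,  9.004e+01,  5.000e-02,  7.718e+01,
        7.309e+01])}
```

send_rows(dp=[[0,0,-30],[0,0,-60],[0,0,-60]], rot=[[0,0,0],[0,0,0],[0,0,0]])

```text
time: 1.72
tool_pos: [556.5, -240.6, 81.7]
tcp_rot: [179.6, 0.1, -101.1]
ft_force: [1.3, 0.1, -0.1]
finger_gap: 59.9
```

```bash
python3 - <<'E'
from h import *
for _ in range(2):
    s=snap("top")
    q=r.sense();print({k:np.round(q[k],2) for k in("time","tool_pos","tcp_rot","ft_force","finger_gap","joint_pos")})
save(s,"pics/t1.png",(300,130,420,240),6)
s=snap("scene");save(s,"pics/s1.png",(180,90,310,225),5)
E
```

```text
{'time': np.float64(1.78), 'tool_pos': array([ 557.87, -241.22,   83.98]), 'tcp_rot': array([ 1.7981e+02,  5.0000e-02, -1.0115e+02]), 'ft_force': array([-0.11, -0.82,  0.76]), 'finger_gap': np.float64(59.82), 'joint_pos': array([-2.821e+01,  1.625e+01,  9.266e+01, -1.000e-02,  7.128e+01,
        7.294e+01])}
{'time': np.float64(1.82), 'tool_pos': array([ 559.06, -241.77,   85.64]), 'tcp_rot': array([ 179.97,   -0.  , -101.15]), 'ft_force': array([0.66, 0.18, 0.16]), 'finger_gap': np.float64(59.98), 'joint_pos': array([-2.820e+01,  1.618e+01,  9.256e+01, -1.000e-02,  7.128e+01,
        7.295e+01])}
```

View pics/t1.png

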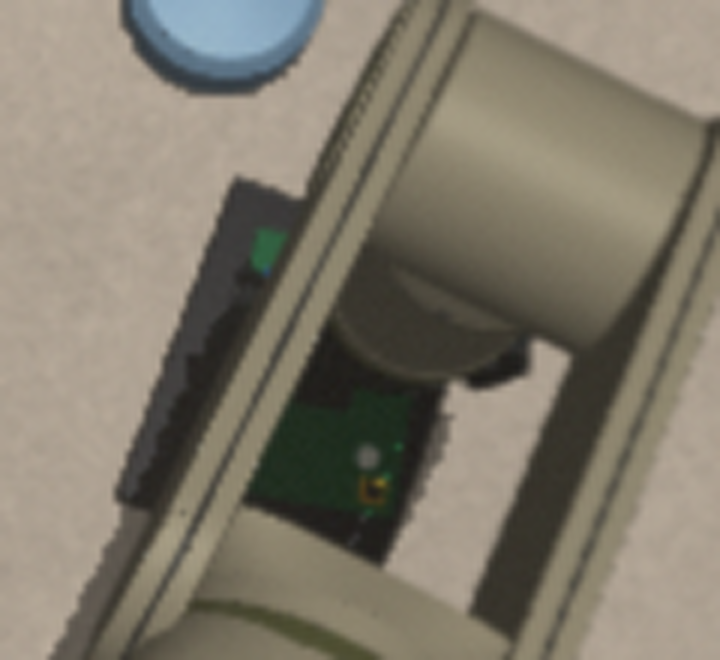

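View pics/s1.png

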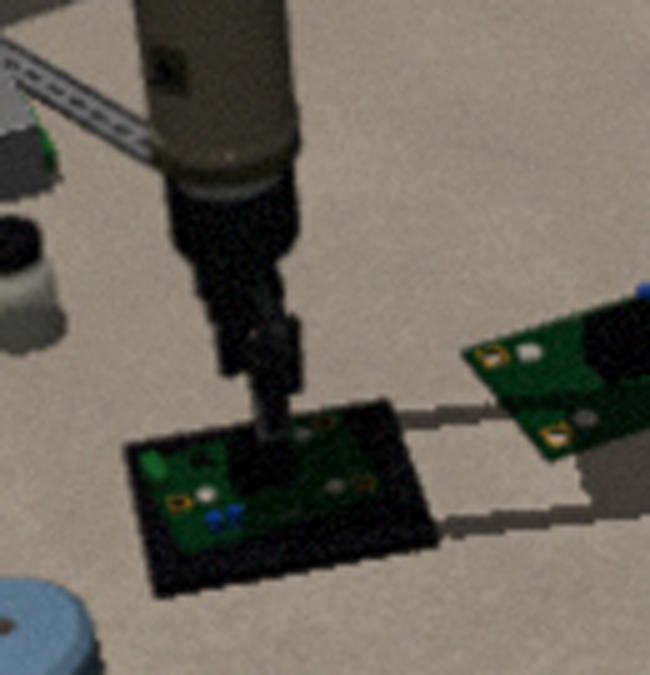

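The gripper has settled over the heatsink with its axes aligned. Descending.

send_rows(dp=[[0,0.5,-20],[0,0.5,-38],[0,0.5,-48],[0,0.5,-48],[0,0.5,-48]], rot=[[0,0,0],[0,0,0],[0,0,0],[0,0,0],[0,0,0]])

```text
time: 2.5
tool_pos: [559.8, -240.8, 37.6]
tcp_rot: [-180.0, -0.0, -101.1]
ft_force: [-0.4, 0.7, 0.4]
finger_gap: 59.9
```

send_rows(dp=[[0,0,0],[0,0,0],[0,0,0],[0,0,0],[0,0,0]], rot=[[0,0,0],[0,0,0],[0,0,0],[0,0,0],[0,0,0]], jaw=15, force=40)

```text
time: 3.12
tool_pos: [560.1, -241.0, 38.1]
tcp_rot: [-179.9, -0.0, -101.1]
ft_force: [-0.4, 0.2, 6.1]
finger_gap: 25.1
```

```bash
python3 - <<'E'
from h import *
q=r.sense();print({k:np.round(q[k],2) for k in("time","tool_pos","tcp_rot","ft_force","finger_gap","joint_pos")})
s=snap("scene");save(s,"pics/s2.png",(180,110,300,215),6)
E
```

```text
{'time': np.float64(3.12), 'tool_pos': array([ 560.05, -241.02,   38.12]), 'tcp_rot': array([-1.7992e+02, -2.0000e-02, -1.0113e+02]), 'ft_force': array([-0.45,  0.17,  6.09]), 'finger_gap': np.float64(25.14), 'joint_pos': array([-28.1 ,  19.62,  93.84,   0.  ,  66.46,  73.02])}
```

View pics/s2.png

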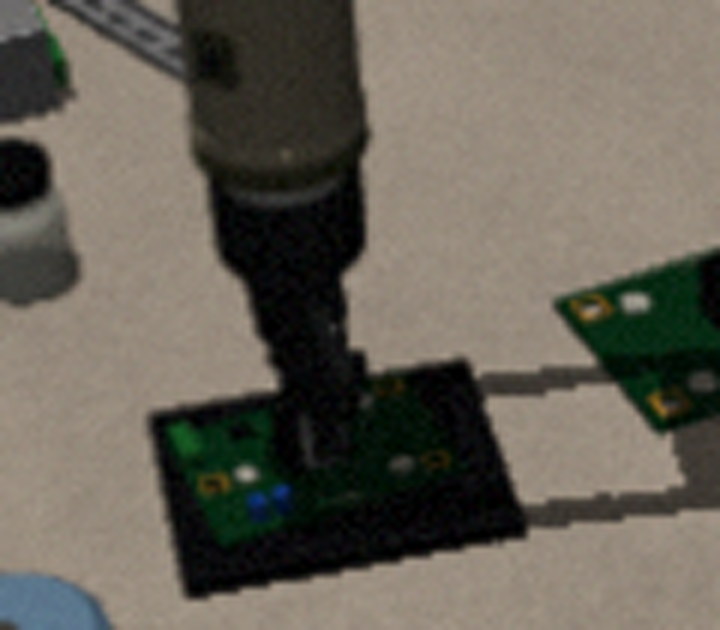

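Gripped, with a gap of 25.1 mm on the 26 mm heatsink. Lifting and carrying to the carrier.

send_rows(dp=[[0,0,10],[0,0,35],[0,0,70],[0,0,100],[0,0,110]], rot=[[0,0,0],[0,0,0],[0,0,0],[0,0,0],[0,0,0]], force=60)

```text
time: 3.8
tool_pos: [560.4, -241.3, 149.7]
tcp_rot: [-179.8, -0.1, -101.1]
ft_force: [-0.2, -0.2, -1.8]
finger_gap: 24.4
```

send_rows(dp=[[-4,30,0],[-10,75,0],[-16,125,0],[-22,175,0],[-29,225,0]], rot=[[0,0,0.05],[0,0,0.12],[0,0,0.2],[0,0,0.28],[0,0,0.35]])

```text
time: 4.42
tool_pos: [529.2, -14.2, 146.0]
tcp_rot: [179.9, 0.0, -80.9]
ft_force: [0.7, -0.6, -1.5]
finger_gap: 24.4
```

send_rows(dp=[[-6,50,0],[-12,100,0],[-18,150,0],[-22,180,0],[-23.8,195,0]], rot=[[0,0,0.08],[0,0,0.16],[0,0,0.24],[0,0,0.31],[0,0,0.338]])

```text
time: 5.05
tool_pos: [505.5, 180.6, 146.1]
tcp_rot: [179.9, 0.0, -61.5]
ft_force: [0.3, 0.2, -0.4]
finger_gap: 24.4
```

```bash
python3 - <<'E'
from h import *
q=r.sense();print({k:np.round(q[k],2) for k in("time","tool_pos","tcp_rot","ft_force","finger_gap","joint_pos")})
s=snap("scene");save(s,"pics/s3.png",(270,130,430,290),4);np.savez("s3.npz",**s)
s=snap("top");save(s,"pics/t3.png",(120,120,320,300),4);np.savez("t3.npz",**s)
E
```

```text
{'time': np.float64(5.05), 'tool_pos': array([505.51, 180.56, 146.1 ]), 'tcp_rot': array([ 1.7989e+02,  3.0000e-02, -6.1550e+01]), 'ft_force': array([ 0.27,  0.22, -0.44]), 'finger_gap': np.float64(24.35), 'joint_pos': array([ 14.18,   1.81, 101.8 ,   0.  ,  76.5 ,  75.73])}
```

View pics/s3.png

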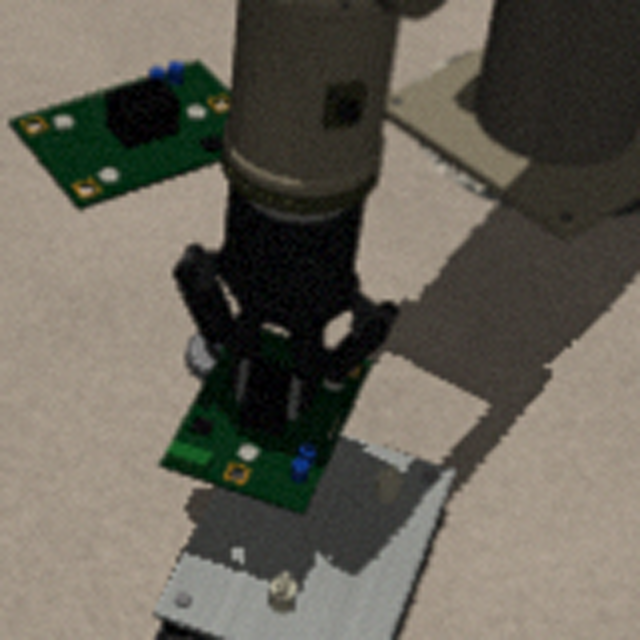

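View pics/t3.png

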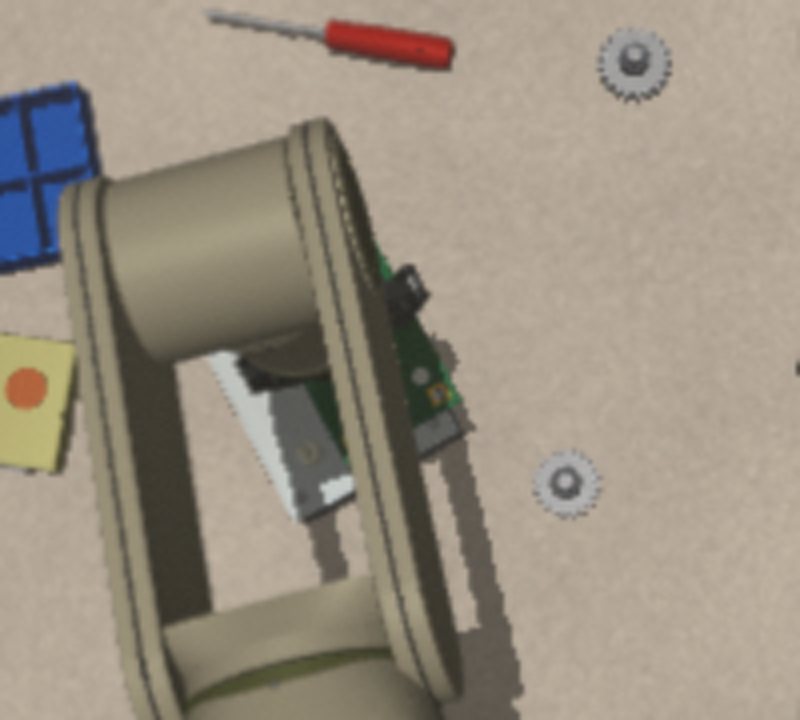

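```bash
python3 - <<'E'
from meas import *
t=dict(np.load("top0.npz"));s=dict(np.load("scene0.npz"))
# crop resize offset: pixel = x/k -0.5+0.5/k + x0
def f(l,k,o): return [((x+.5)/k-.5+o[0],(y+.5)/k-.5+o[1]) for x,y in l]
scs=f([(260,80),(543,168),(112,385),(413,493)],7,(300,225)); sct=f([(289,89),(93,195),(441,364),(240,475)],6,(155,165))
for nm,S,uv in(("scene",s,scs),("top",t,sct)):
    W=onz(S,uv,43.6)[:,:2];print(nm,"screws",W.round(1).tolist(),"mean",W.mean(0).round(2))
P=np.array([(56,0),(-56,34),(-56,-34)],float)
# post top points (top,scene) single,0,1 : visually tips
pt=f([(212,180),(258,408),(378,342)],6,(155,165)); ps=f([(286,362),(470,175),(297,115)],7,(300,225))
for z in(60,66,71):
    W=onz(t,pt,z)[:,:2];print("top",z,fit(P,W)[0].round(2),fit(P,W)[1].round(2),fit(P,W)[2].round(1).tolist())
    W=onz(s,ps,z)[:,:2];print("scene",z,fit(P,W)[0].round(2),fit(P,W)[1].round(2),fit(P,W)[2].round(1).tolist())
im=s["pixels"]
save(s,"pics/c5.png",(330,235,375,290),12)
save(t,"pics/c6.png",(180,185,225,240),12)
E
```

```text
scene screws [[458.7, 139.7], [403.3, 238.0], [598.5, 217.0], [545.3, 314.8]] mean [501.46 227.39]
top screws [[598.3, 217.2], [545.4, 315.6], [458.5, 139.5], [404.5, 239.0]] mean [501.67 227.83]
top 60 [501.18 224.83] 28.9 [[-0.5, -0.1], [0.8, -0.4], [-0.3, 0.4]]
scene 60 [503.86 228.52] 28.31 [[-1.2, -0.1], [1.2, 0.5], [0.0, -0.4]]
top 66 [500.55 223.68] 28.9 [[-0.8, -0.3], [1.0, -0.4], [-0.2, 0.7]]
scene 66 [507.81 231.78] 28.31 [[-1.7, -0.4], [1.5, 0.4], [0.1, -0.0]]
top 71 [500.03 222.71] 28.9 [[-1.1, -0.4], [1.2, -0.5], [-0.1, 0.9]]
scene 71 [511.09 234.49] 28.31 [[-2.0, -0.6], [1.8, 0.3], [0.2, 0.3]]
```

View pics/c5.png

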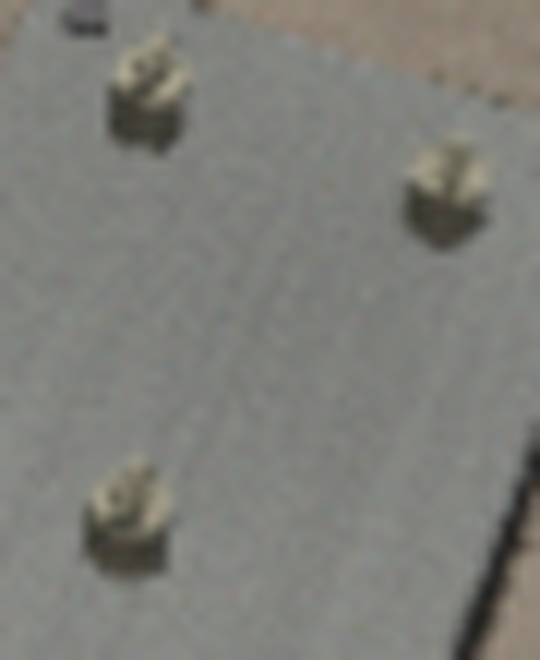

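View pics/c6.png

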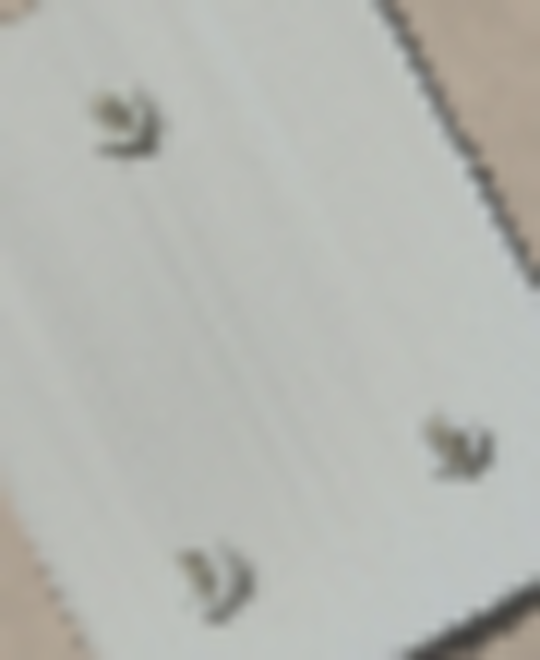

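send_rows(dp=[[-2,16,-8],[-4,36,-20],[-5,48.7,-32],[-5,48.7,-38],[-5,48.7,-38]], rot=[[0,0,0],[0,0,0.002],[0,0,0.002],[0,0,0.002],[0,0,0.002]])

```text
time: 5.78
tool_pos: [501.1, 227.6, 108.2]
tcp_rot: [179.9, 0.0, -61.6]
ft_force: [0.4, -0.3, -2.0]
finger_gap: 24.3
```

```bash
python3 - <<'E'
from h import *
q=r.sense();print({k:np.round(q[k],2) for k in("time","tool_pos","tcp_rot","ft_force","finger_gap","joint_pos")})
s=snap("scene");q=r.sense();print(q["tool_pos"],q["tcp_rot"]);save(s,"pics/s4.png",(290,170,400,310),5);np.savez("s4.npz",**s)
s=snap("top");save(s,"pics/t4.png",(140,150,260,270),5);np.savez("t4.npz",**s)
E
```

```text
{'time': np.float64(5.78), 'tool_pos': array([501.07, 227.61, 108.24]), 'tcp_rot': array([179.89,   0.  , -61.58]), 'ft_force': array([ 0.42, -0.32, -1.99]), 'finger_gap': np.float64(24.31), 'joint_pos': array([ 1.9100e+01,  6.1800e+00,  1.0142e+02, -2.0000e-02,  7.2510e+01,
        8.0690e+01])}
[501.5325664  227.60822869 108.93809172] [ 1.79955307e+02 -6.69944210e-03 -6.15995229e+01]
```

View pics/s4.png

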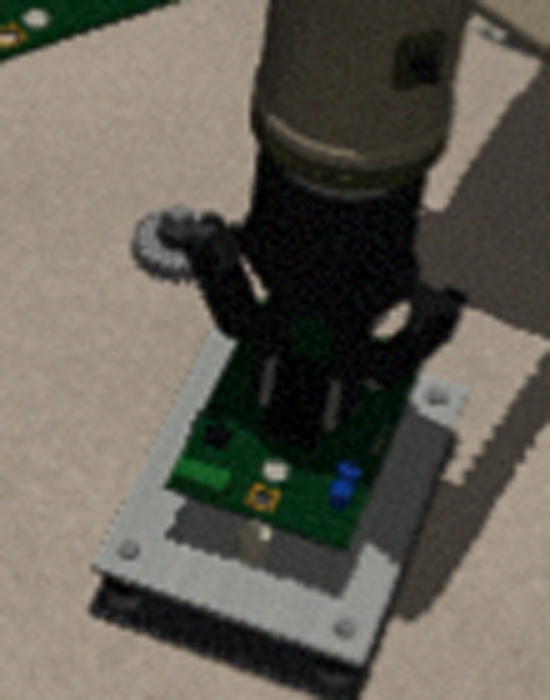

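View pics/t4.png

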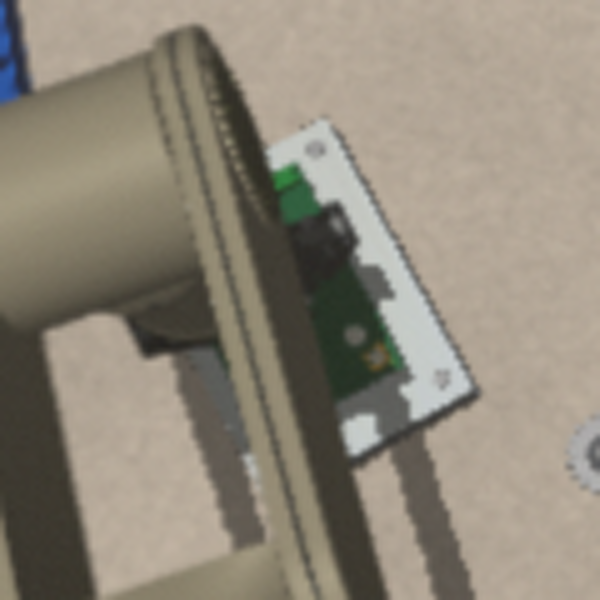

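```bash
python3 - <<'E'
from meas import *
t=dict(np.load("t4.npz"));s=dict(np.load("s4.npz"))
R=lambda d:np.array([[np.cos(d),-np.sin(d)],[np.sin(d),np.cos(d)]])
c=np.array([501.5,227.9]);th=np.radians(28.6)
e=lambda p:c+R(th)@np.array(p,float)
def f(x,y,k,o): return ((x+.5)/k-.5+o[0],(y+.5)/k-.5+o[1])
B={}
for nm,S,k,o,uv,kind,body in(("press2",s,5,(290,170),(275,470),"w",(38,0)),("hole2",s,5,(290,170),(263,497),"g",(56,0)),("press1",t,5,(140,150),(356,335),"w",(-39,-28.8)),("hole1",t,5,(140,150),(377,356),"g",(-56,-34))):
    q0=q=f(*uv,k,o)
    for _ in range(3): q=wc(S,q,2.5,kind)
    d=S["depth"][int(round(q[1])),int(round(q[0]))]
    for z in (88,):
        W=onz(S,[q0,q],z)[:,:2]; print(nm,np.round(q0,1),np.round(q,1),W.round(1).tolist(),"target",e(body).round(1),"err",(W-e(body)).round(1).tolist(),"bydepth z",bydepth(S,[q])[0].round(1))
    B[nm]=(body,W[1])
P=np.array([b[0] for b in B.values()],float);Q=np.array([b[1] for b in B.values()]);print(fit(P,Q))
# carrier screws now: scene & top
print("screws scene",onz(s,[f(129,549,5,(290,170)),f(346,628,5,(290,170)),f(438,396,5,(290,170))],43.6).round(1)[:,:2].tolist())
print("screws top",onz(t,[f(316,149,5,(140,150)),f(443,379,5,(140,150))],43.6).round(1)[:,:2].tolist())
print(onz(s,[f(263,533,5,(290,170))],71).round(1), e((56,0)))
E
```

```text
press2 [344.6 263.6] [344.6 263.7] [[534.3, 246.6], [534.7, 246.9]] target [534.9 246.1] err [[-0.5, 0.6], [-0.2, 0.8]] bydepth z [533.4 245.8  85.9]
hole2 [342.2 269. ] [342.4 269. ] [[550.2, 255.4], [549.8, 255.7]] target [550.7 254.7] err [[-0.5, 0.7], [-0.9, 1.0]] bydepth z [522.2 232.1  42.4]
press1 [210.8 216.6] [210.6 216.6] [[480.4, 183.9], [480.3, 184.4]] target [481.  183.9] err [[-0.7, -0.1], [-0.7, 0.5]] bydepth z [480.5 184.6  86.8]
hole1 [215.  220.8] [215.4 221.1] [[468.1, 171.6], [467.1, 170.6]] target [468.6 171.2] err [[-0.5, 0.4], [-1.5, -0.7]] bydepth z [469.6 174.9  60.9]
(array([500.63864639, 228.27920448]), np.float64(28.777838086063646), array([[ 0.75411533,  0.34137784],
       [ 0.03563506,  0.4290554 ],
       [ 0.01295727,  0.1704227 ],
       [-0.80270766, -0.94085594]]))
screws scene [[598.5, 216.4], [545.3, 315.5], [403.8, 238.7]]
screws top [[598.3, 217.1], [458.1, 139.2]]
[[554.8 262.8  71. ]] [550.66704662 254.70674404]
```

```bash
python3 - <<'E'
from meas import *
R=lambda d:np.array([[np.cos(d),-np.sin(d)],[np.sin(d),np.cos(d)]])
c=np.array([501.5,227.9]);th=np.radians(28.6)
for n,box in(("scene",(330,235,375,290)),("top",(180,185,225,240))):
    s=dict(np.load(n+"0.npz"));T=np.linalg.inv(s["world_from_camera"])
    k=12;im=cv2.resize(s["pixels"][box[1]:box[3],box[0]:box[2],::-1],None,fx=k,fy=k,interpolation=cv2.INTER_CUBIC)
    for p in((56,0),(-56,34),(-56,-34)):
        for z,col in((43.6,(0,0,255)),(59.6,(255,0,0)),(71.1,(0,160,0))):
            a=np.r_[c+R(th)@np.array(p,float),z]
            uv,_=cv2.projectPoints(a.reshape(1,3),cv2.Rodrigues(T[:3,:3])[0],T[:3,3],np.array(s["intrinsics"]),np.array([s["k1"],0,0,0,0.]))
            u,v=uv[0,0];cv2.circle(im,(int((u-box[0]+.5)*k-.5),int((v-box[1]+.5)*k-.5)),4,col,-1)
    cv2.imwrite(f"pics/proj_{n}.png",im)
a=cv2.imread("pics/proj_scene.png");b=cv2.imread("pics/proj_top.png");cv2.imwrite("pics/proj.png",cv2.resize(np.hstack([a[:660],b[:660]]),(800,489)))
E
```

```text
(no output)
```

View pics/proj.png

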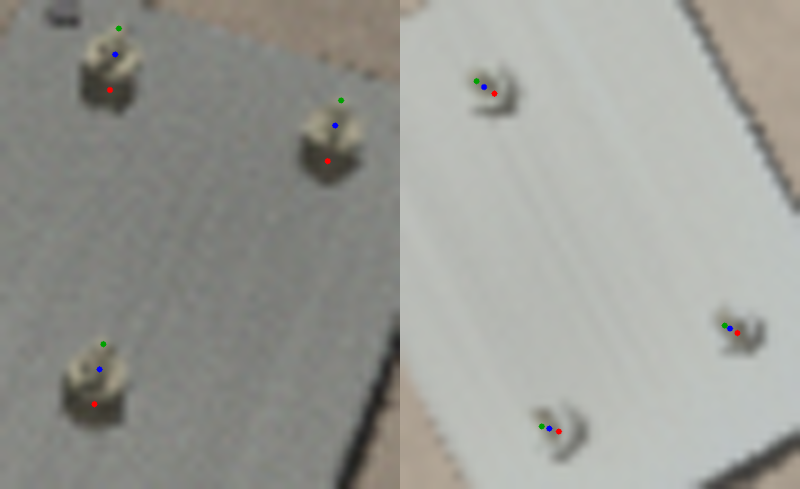

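My projected carrier model lies on the posts in both views (scene crop about (115,55), (335,125), (99,369)). The board is off by about (-0.6,+0.4) mm. I'll correct that and lower.

send_rows(dp=[[0.6,-0.4,0],[0.6,-0.4,-6],[0.6,-0.4,-12],[0.6,-0.4,-17],[0.6,-0.4,-17]], rot=[[0,0,0],[0,0,0],[0,0,0],[0,0,0],[0,0,0]])

```text
time: 6.5
tool_pos: [502.0, 227.5, 91.6]
tcp_rot: [180.0, 0.0, -61.6]
ft_force: [-0.1, -0.3, -2.3]
finger_gap: 24.7
```

```bash
python3 - <<'E'
from h import *
s=snap("scene");q=r.sense();print({k:np.round(q[k],2) for k in("time","tool_pos","tcp_rot","ft_force","finger_gap")});save(s,"pics/s5.png",(300,210,390,310),7);np.savez("s5.npz",**s)
E
```

```text
{'time': np.float64(6.55), 'tool_pos': array([502.1 , 227.53,  92.01]), 'tcp_rot': array([179.97,   0.  , -61.59]), 'ft_force': array([ 0.08, -0.19, -1.64]), 'finger_gap': np.float64(24.68)}
```

View pics/s5.png

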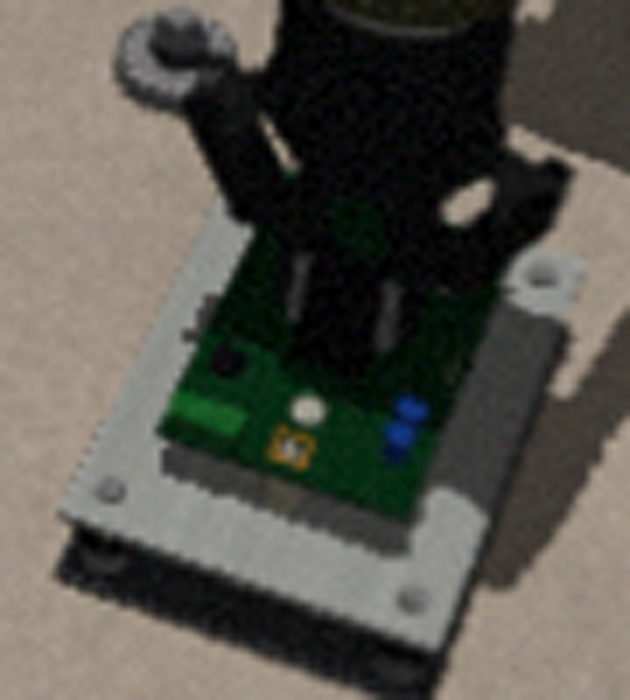

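The post 2 tip shows inside the gold frame at crop (291,448), so the holes are over the posts. Lowering until it lands.

send_rows(dp=[[0,0,-1.5],[0,0,-3],[0,0,-4],[0,0,-4]], rot=[[0,0,0],[0,0,0],[0,0,0],[0,0,0]])

```text
time: 7.05
tool_pos: [502.3, 227.6, 88.3]
tcp_rot: [-180.0, -0.0, -61.6]
ft_force: [-1.4, -0.5, 0.3]
finger_gap: 24.4
```

```bash
python3 - <<'E'
from h import *
s=snap("scene");q=r.sense();print({k:np.round(q[k],2) for k in("time","tool_pos","tcp_rot","ft_force","wrist_torque","finger_gap")});save(s,"pics/s6.png",(300,210,390,310),7);np.savez("s6.npz",**s)
s=snap("top");save(s,"pics/t6.png",(140,150,260,270),5)
E
```

```text
{'time': np.float64(7.1), 'tool_pos': array([502.33, 227.57,  88.37]), 'tcp_rot': array([-179.99,   -0.  ,  -61.59]), 'ft_force': array([-0.21, -0.18,  0.33]), 'wrist_torque': array([-0.04,  0.13,  0.02]), 'finger_gap': np.float64(24.53)}
```

View pics/s6.png

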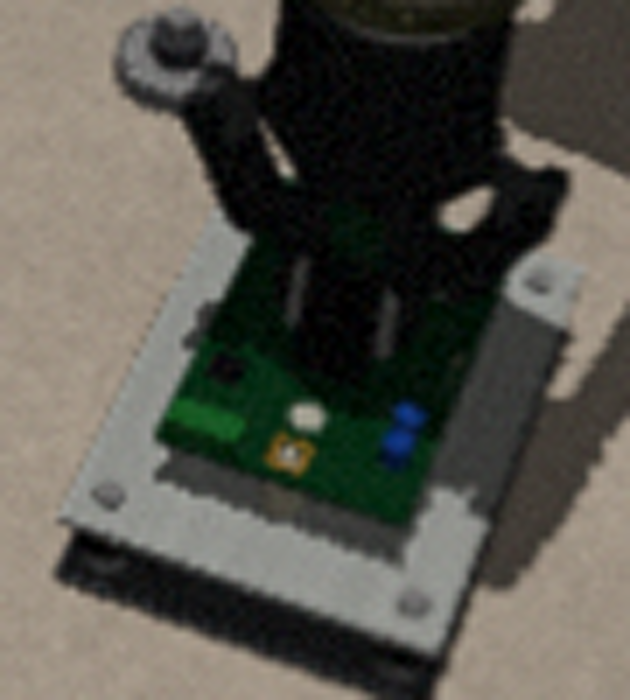

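View pics/t6.png

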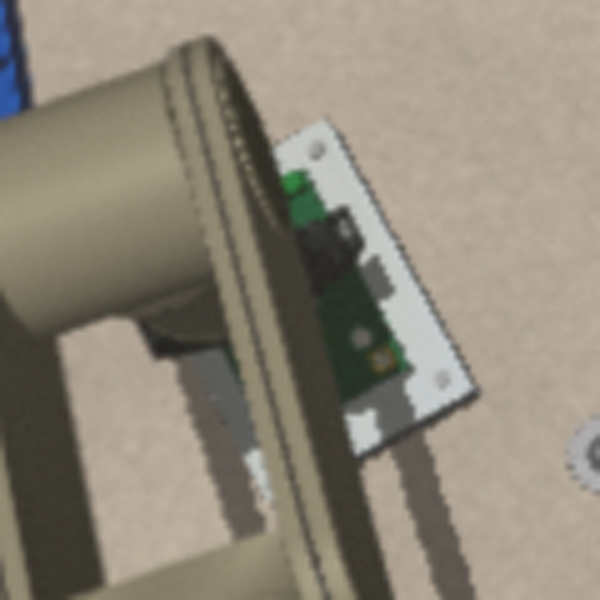

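Contact: the upward force rose by about 2 N, carrying the board's weight. Releasing and rising.

send_rows(dp=[[0,0,-1.5],[0,0,-2],[0,0,-2]], rot=[[0,0,0],[0,0,0],[0,0,0]])

```text
time: 7.52
tool_pos: [502.3, 227.6, 86.3]
tcp_rot: [-180.0, -0.0, -61.6]
ft_force: [0.3, 0.3, 0.8]
finger_gap: 24.2
```

send_rows(dp=[[0,0,0],[0,0,0],[0,0,0],[0,0,10],[0,0,30]], rot=[[0,0,0],[0,0,0],[0,0,0],[0,0,0],[0,0,0]], jaw=50)

```text
time: 8.15
tool_pos: [501.7, 227.4, 116.7]
tcp_rot: [179.9, 0.0, -61.6]
ft_force: [1.0, 0.2, 0.1]
finger_gap: 50.3
```

send_rows(dp=[[-10,-40,40],[-20,-95,70],[-30,-150,80],[-30,-190,80],[-30,-200,80]], rot=[[0,0,0],[0,0,0],[0,0,0],[0,0,0],[0,0,0]], jaw=0)

```text
time: 8.78
tool_pos: [472.8, 25.5, 198.4]
tcp_rot: [-179.9, -0.1, -61.8]
ft_force: [0.5, 1.6, 0.3]
finger_gap: 0.1
```

```bash
python3 - <<'E'
from h import *
s=snap("scene");q=r.sense();print({k:np.round(q[k],2) for k in("time","tool_pos","tcp_rot","ft_force","wrist_torque","finger_gap")});save(s,"pics/s7.png",(300,210,400,310),7);np.savez("s7.npz",**s)
s=snap("top");save(s,"pics/t7.png",(140,150,260,270),6);np.savez("t7.npz",**s)
E
```

```text
{'time': np.float64(8.82), 'tool_pos': array([472.79,  25.68, 197.98]), 'tcp_rot': array([-1.799e+02, -9.000e-02, -6.173e+01]), 'ft_force': array([ 0.65, -0.92,  0.2 ]), 'wrist_torque': array([ 0.02,  0.01, -0.02]), 'finger_gap': np.float64(-0.08)}
```

View pics/s7.png

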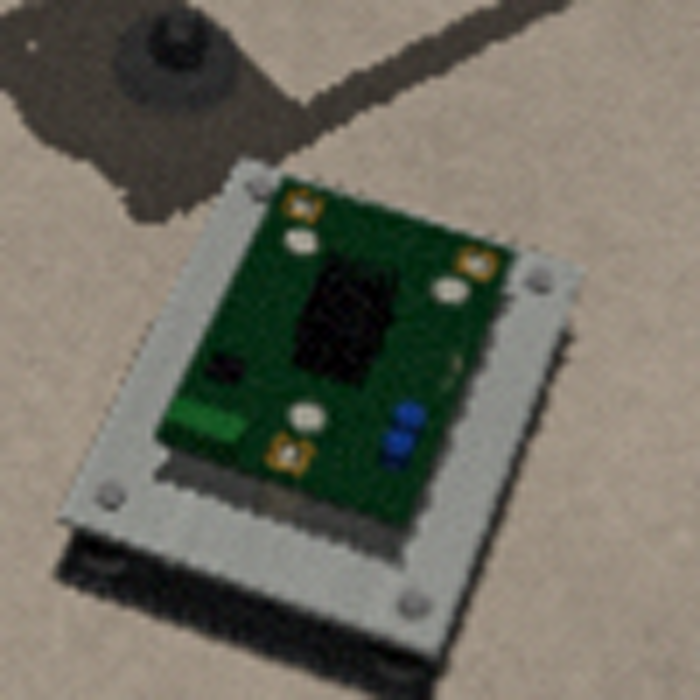

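View pics/t7.png

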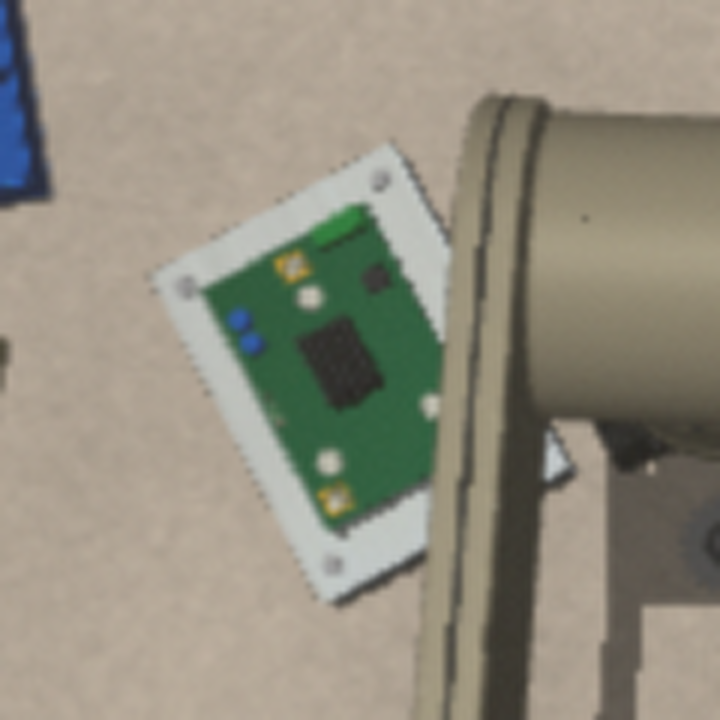

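All three white tips show centred in the gold frames: scene crop (303,208), (477,263), (290,455), and two of them in the top view. Now I'll measure heights and dot positions for pressing.

```bash
python3 - <<'E'
from meas import *
t=dict(np.load("t7.npz"));s=dict(np.load("s7.npz"))
def f(x,y,k,o): return ((x+.5)/k-.5+o[0],(y+.5)/k-.5+o[1])
P=np.array([(38,0),(-39,28.8),(-39,-28.8)],float)
T=[f(310,297,6,(140,150)),f(329,462,6,(140,150)),f(431,405,6,(140,150))]
S=[f(307,417,7,(300,210)),f(451,290,7,(300,210)),f(301,241,7,(300,210))]
for z in(62,65,68):
  for n,I,uv in(("t",t,T),("s",s,S)):
    q=[]
    for i,u in enumerate(uv):
        for _ in range(3): u=wc(I,u,2.5 if n=="s" else 3,"w") if not(n=="t" and i==2) else u
        q.append(u)
    W=onz(I,q,z)[:,:2];a=fit(P,W);print(z,n,W.round(1).tolist(),a[0].round(1),a[1].round(2),a[2].round(1).tolist())
print("z dots",bydepth(t,T).round(1)[:,2],bydepth(s,S).round(1)[:,2])
for I,n in((t,"t"),(s,"s")):
    pts=[f(220,360,6,(140,150)),f(300,200,6,(140,150)),f(420,190,6,(140,150))] if n=="t" else [f(200,530,7,(300,210)),f(540,350,7,(300,210)),f(170,320,7,(300,210))]
    print("plate z",[np.median([bydepth(I,[(u+i,v+j)])[0,2] for i in(-1,0,1) for j in(-1,0,1)]).round(1) for u,v in pts])
E
```

```text
62 t [[536.2, 247.4], [453.9, 236.3], [481.6, 186.5]] [502.3 229.7] 28.18 [[0.4, -0.2], [-0.5, -0.4], [0.1, 0.6]]
62 s [[532.4, 243.9], [450.2, 232.5], [478.0, 181.6]] [498.6 225.7] 28.42 [[0.4, 0.1], [-0.4, 0.1], [0.0, -0.2]]
65 t [[535.7, 246.8], [453.6, 235.6], [481.3, 186.0]] [502.  229.1] 28.18 [[0.3, -0.3], [-0.4, -0.4], [0.1, 0.7]]
65 s [[534.2, 245.4], [452.3, 234.1], [480.0, 183.4]] [500.6 227.3] 28.42 [[0.2, 0.0], [-0.3, 0.0], [0.0, -0.0]]
68 t [[535.3, 246.1], [453.4, 235.0], [481.0, 185.5]] [501.6 228.5] 28.18 [[0.2, -0.3], [-0.3, -0.5], [0.1, 0.8]]
68 s [[536.0, 247.0], [454.4, 235.7], [482.0, 185.2]] [502.5 228.9] 28.42 [[0.1, -0.1], [-0.1, -0.0], [0.1, 0.1]]
z dots [62.7 67.7 67.8] [67.9 67.1 68.5]
plate z [np.float64(40.1), np.float64(41.0), np.float64(2.2)]
plate z [np.float64(38.7), np.float64(41.5), np.float64(39.1)]
```

send_rows(dp=[[15,50,0],[30,105,0],[45,160,0],[60,205,-20],[63.3,218.9,-50]], rot=[[0,0,0],[0,0,0],[0,0,0],[0,0,0],[0,0,0]])

```text
time: 9.5
tool_pos: [536.1, 251.5, 147.0]
tcp_rot: [-179.8, 0.0, -61.3]
ft_force: [0.7, -0.6, -1.1]
finger_gap: -0.1
```

send_rows(dp=[[0,0,-30],[0,0,-55],[0,0,-60],[0,0,-60]], rot=[[0,0,0],[0,0,0],[0,0,0],[0,0,0]])

```text
time: 10.0
tool_pos: [535.4, 247.4, 86.7]
tcp_rot: [180.0, 0.0, -61.5]
ft_force: [0.8, 0.8, -0.4]
finger_gap: -0.1
```

```bash
python3 - <<'E'
from h import *
s=snap("scene");q=r.sense();print({k:np.round(q[k],2) for k in("time","tool_pos","tcp_rot","ft_force","wrist_torque","finger_gap")});save(s,"pics/s8.png",(300,180,400,310),5);np.savez("s8.npz",**s)
E
```

```text
{'time': np.float64(10.05), 'tool_pos': array([536.03, 247.33,  87.52]), 'tcp_rot': array([-179.92,   -0.  ,  -61.56]), 'ft_force': array([ 0.5 , -0.03, -0.33]), 'wrist_torque': array([-0.01,  0.  , -0.08]), 'finger_gap': np.float64(0.28)}
```

View pics/s8.png

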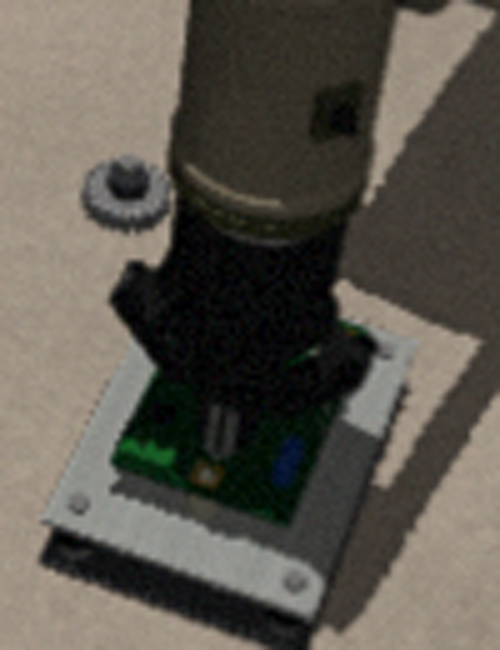

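send_rows(dp=[[0,0,-3],[0,0,-6],[0,0,-8],[0,0,-10],[0,0,-10]], rot=[[0,0,0],[0,0,0],[0,0,0],[0,0,0],[0,0,0]])

```text
time: 10.68
tool_pos: [535.6, 246.4, 76.3]
tcp_rot: [-180.0, -0.0, -61.6]
ft_force: [0.2, 0.3, 0.6]
finger_gap: -0.3
```

send_rows(dp=[[0,0,-1],[0,0,-2],[0,0,-2],[0,0,-2]], rot=[[0,0,0],[0,0,0],[0,0,0],[0,0,0]])

```text
time: 11.18
tool_pos: [535.6, 246.5, 74.4]
tcp_rot: [-180.0, -0.0, -61.6]
ft_force: [1.1, -0.1, 1.2]
finger_gap: -0.2
```

send_rows(dp=[[0,0,-1],[0,0,-1.5],[0,0,-1.5]], rot=[[0,0,0],[0,0,0],[0,0,0]])

```text
time: 11.55
tool_pos: [535.6, 246.5, 72.8]
tcp_rot: [-180.0, -0.0, -61.6]
ft_force: [1.5, -0.7, 2.3]
finger_gap: 0.0
```

send_rows(dp=[[0,0,-1],[0,0,-1.2],[0,0,-1.2]], rot=[[0,0,0],[0,0,0],[0,0,0]])

```text
time: 11.92
tool_pos: [535.6, 246.5, 71.6]
tcp_rot: [-180.0, -0.0, -61.6]
ft_force: [0.4, -0.3, 2.4]
finger_gap: -0.3
```

send_rows(dp=[[0,0,-1],[0,0,-1.2],[0,0,-1.2]], rot=[[0,0,0],[0,0,0],[0,0,0]])

```text
time: 12.3
tool_pos: [535.6, 246.5, 70.4]
tcp_rot: [-180.0, -0.0, -61.6]
ft_force: [0.5, 0.8, 2.4]
finger_gap: -0.4
```

```bash
python3 - <<'E'
from h import *
q=r.sense();print({k:np.round(q[k],2) for k in("time","tool_pos","ft_force","wrist_torque")})
s=snap("scene");q=r.sense();print(q["ft_force"])
E
```

```text
{'time': np.float64(12.3), 'tool_pos': array([535.64, 246.47,  70.43]), 'ft_force': array([0.47, 0.83, 2.41]), 'wrist_torque': array([ 0.05, -0.25, -0.  ])}
[ 1.50868354 -0.06022731  2.69001722]
```

send_rows(dp=[[0,0,-0.4],[0,0,-0.8],[0,0,-0.8]], rot=[[0,0,0],[0,0,0],[0,0,0]])

```text
time: 12.72
tool_pos: [535.6, 246.5, 69.6]
tcp_rot: [-180.0, 0.0, -61.6]
ft_force: [2.1, 0.1, 2.9]
finger_gap: -0.0
```

send_rows(dp=[[0,0,-0.4],[0,0,-0.8],[0,0,-0.8]], rot=[[0,0,0],[0,0,0],[0,0,0]])

```text
time: 13.1
tool_pos: [535.6, 246.5, 68.8]
tcp_rot: [-180.0, -0.0, -61.6]
ft_force: [0.6, 1.0, 3.0]
finger_gap: -0.2
```

send_rows(dp=[[0,0,-0.5],[0,0,-1],[0,0,-1]], rot=[[0,0,0],[0,0,0],[0,0,0]])

```text
time: 13.48
tool_pos: [535.6, 246.5, 67.8]
tcp_rot: [-180.0, -0.0, -61.6]
ft_force: [2.1, 0.5, 3.8]
finger_gap: -0.2
```

send_rows(dp=[[0,0,-0.4],[0,0,-0.8],[0,0,-0.8]], rot=[[0,0,0],[0,0,0],[0,0,0]])

```text
time: 13.85
tool_pos: [535.6, 246.5, 67.0]
tcp_rot: [-180.0, -0.0, -61.6]
ft_force: [2.3, 1.2, 3.8]
finger_gap: -0.0
```

send_rows(dp=[[0,0,-0.5],[0,0,-0.8],[0,0,-0.8]], rot=[[0,0,0],[0,0,0],[0,0,0]])

```text
time: 14.22
tool_pos: [535.6, 246.5, 66.2]
tcp_rot: [-180.0, 0.0, -61.6]
ft_force: [3.2, 1.1, 3.5]
finger_gap: -0.2
```

```bash
python3 - <<'E'
from h import *
s=snap("scene");q=r.sense();print({k:np.round(q[k],2) for k in("time","tool_pos","ft_force","wrist_torque")});save(s,"pics/s9.png",(300,180,400,310),5)
E
```

```text
{'time': np.float64(14.28), 'tool_pos': array([535.6 , 246.47,  66.22]), 'ft_force': array([2.56, 0.97, 3.93]), 'wrist_torque': array([ 0.03, -0.31,  0.02])}
```

View pics/s9.png

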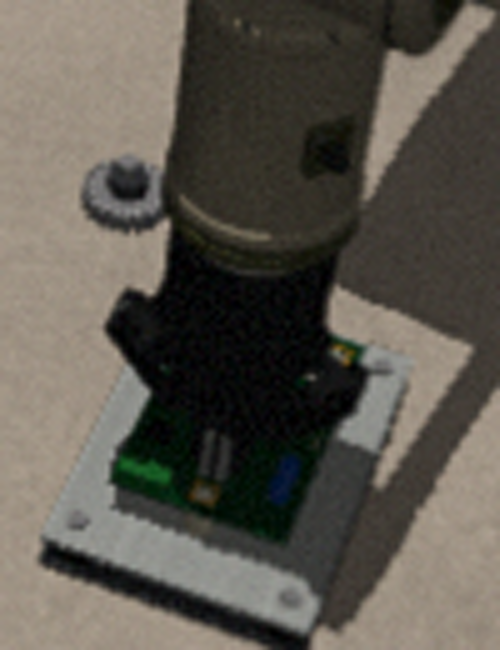

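send_rows(dp=[[0,0,-0.4],[0,0,-0.8],[0,0,-0.8]], rot=[[0,0,0],[0,0,0],[0,0,0]])

```text
time: 14.65
tool_pos: [535.7, 246.5, 65.6]
tcp_rot: [-180.0, -0.0, -61.6]
ft_force: [1.3, 0.5, 4.7]
finger_gap: -0.1
```

send_rows(dp=[[0,0,-0.4],[0,0,-0.8],[0,0,-0.8]], rot=[[0,0,0],[0,0,0],[0,0,0]])

```text
time: 15.02
tool_pos: [535.8, 246.6, 65.1]
tcp_rot: [-180.0, -0.0, -61.6]
ft_force: [1.0, 0.3, 6.5]
finger_gap: -0.1
```

Force is rising, so the stops are reached. Small steps now.

send_rows(dp=[[0,0,-0.3],[0,0,-0.6],[0,0,-0.6]], rot=[[0,0,0],[0,0,0],[0,0,0]])

```text
time: 15.4
tool_pos: [536.0, 246.7, 64.7]
tcp_rot: [-179.9, -0.0, -61.6]
ft_force: [0.6, 0.3, 7.7]
finger_gap: -0.1
```

send_rows(dp=[[0,0,-0.3],[0,0,-0.6],[0,0,-0.6]], rot=[[0,0,0],[0,0,0],[0,0,0]])

```text
time: 15.78
tool_pos: [536.1, 246.7, 64.3]
tcp_rot: [-179.9, -0.0, -61.6]
ft_force: [0.1, 0.6, 9.2]
finger_gap: -0.1
```

send_rows(dp=[[0,0,-0.3],[0,0,-0.6],[0,0,-0.6]], rot=[[0,0,0],[0,0,0],[0,0,0]])

```text
time: 16.15
tool_pos: [536.2, 246.8, 63.8]
tcp_rot: [-179.9, -0.0, -61.6]
ft_force: [1.7, 0.7, 9.5]
finger_gap: 0.4
```

send_rows(dp=[[0,0,-0.3],[0,0,-0.5],[0,0,-0.5]], rot=[[0,0,0],[0,0,0],[0,0,0]])

```text
time: 16.52
tool_pos: [536.3, 246.8, 63.5]
tcp_rot: [-179.9, -0.0, -61.6]
ft_force: [0.4, 0.8, 9.4]
finger_gap: -0.3
```

send_rows(dp=[[0,0,-0.3],[0,0,-0.6],[0,0,-0.6]], rot=[[0,0,0],[0,0,0],[0,0,0]])

```text
time: 16.9
tool_pos: [536.4, 246.9, 63.1]
tcp_rot: [-179.9, -0.0, -61.6]
ft_force: [0.4, 0.8, 11.8]
finger_gap: 0.1
```

send_rows(dp=[[0,0,-0.3],[0,0,-0.6],[0,0,-0.6]], rot=[[0,0,0],[0,0,0],[0,0,0]])

```text
time: 17.27
tool_pos: [535.8, 246.6, 61.6]
tcp_rot: [-180.0, -0.0, -61.6]
ft_force: [1.7, 2.2, 4.7]
finger_gap: -0.1
```

Click on post 2: the force peaked at about 12 N and fell to 4.7 N. I'll follow down a bit to make sure it's home.

send_rows(dp=[[0,0,-0.5],[0,0,-1],[0,0,-1]], rot=[[0,0,0],[0,0,0],[0,0,0]])

```text
time: 17.65
tool_pos: [536.0, 246.7, 60.5]
tcp_rot: [-179.9, -0.0, -61.6]
ft_force: [2.2, 0.9, 6.3]
finger_gap: -0.0
```

send_rows(dp=[[0,0,-0.5],[0,0,-1],[0,0,-1]], rot=[[0,0,0],[0,0,0],[0,0,0]])

```text
time: 18.02
tool_pos: [536.2, 246.8, 59.9]
tcp_rot: [-179.9, -0.0, -61.6]
ft_force: [0.9, 0.7, 8.1]
finger_gap: 0.1
```

Post 2 is home. Moving to press0 over the heatsink.

send_rows(dp=[[0,0,20],[0,0,60],[-20,-3,70],[-60,-8,70],[-82,-11.2,70]], rot=[[0,0,0],[0,0,0],[0,0,0],[0,0,0],[0,0,0]])

```text
time: 18.65
tool_pos: [451.3, 234.7, 129.0]
tcp_rot: [179.9, 0.0, -61.6]
ft_force: [-0.1, 0.9, -0.1]
finger_gap: 0.1
```

send_rows(dp=[[0,0,-15],[0,0,-35],[0,0,-40],[0,0,-40]], rot=[[0,0,0],[0,0,0],[0,0,0],[0,0,0]])

```text
time: 19.15
tool_pos: [453.4, 235.0, 88.5]
tcp_rot: [179.9, 0.0, -61.6]
ft_force: [-0.6, -0.3, 0.3]
finger_gap: -0.1
```

```bash
python3 - <<'E'
from h import *
s=snap("scene");q=r.sense();print({k:np.round(q[k],2) for k in("time","tool_pos","tcp_rot","ft_force","wrist_torque")});save(s,"pics/s10.png",(300,180,400,310),5)
s=snap("top");save(s,"pics/t10.png",(140,150,260,270),5)
E
```

```text
{'time': np.float64(19.2), 'tool_pos': array([453.82, 235.21,  89.14]), 'tcp_rot': array([179.97,   0.  , -61.6 ]), 'ft_force': array([0.45, 0.14, 1.29]), 'wrist_torque': array([0.  , 0.01, 0.04])}
```

View pics/s10.png

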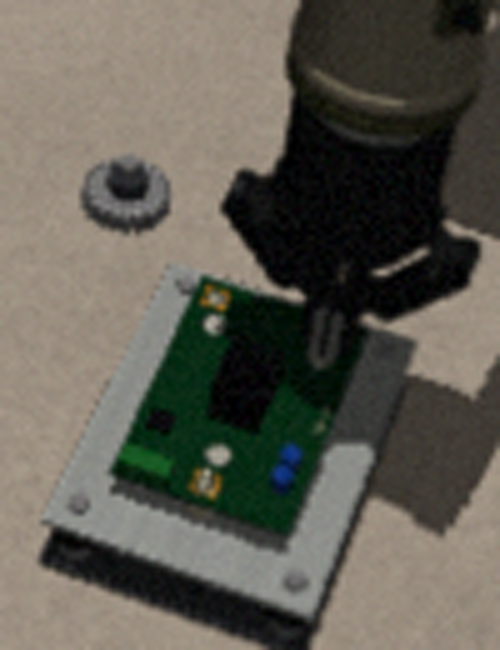

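View pics/t10.png

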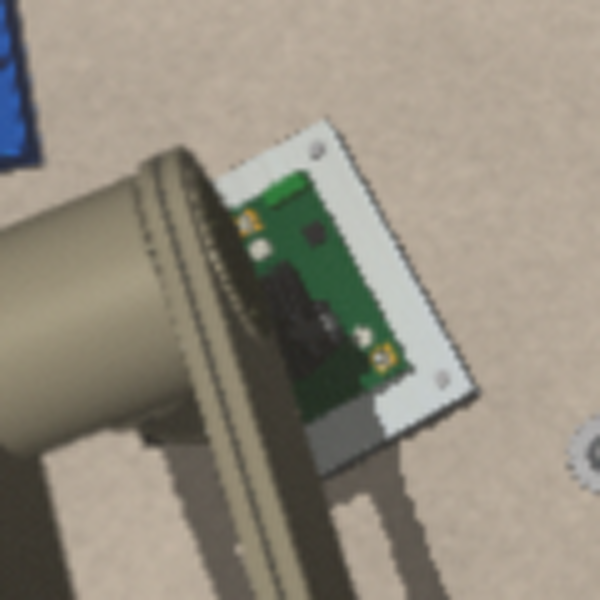

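The +x end now sits low with post 2 standing proud through the hole (scene crop (206,482)). The tips are at dot 0. Pressing.

send_rows(dp=[[0,0,-5],[0,0,-10],[0,0,-15],[0,0,-20],[0,0,-20]], rot=[[0,0,0],[0,0,0],[0,0,0],[0,0,0],[0,0,0]])

```text
time: 19.88
tool_pos: [453.6, 235.3, 68.9]
tcp_rot: [-180.0, -0.0, -61.6]
ft_force: [0.4, 0.7, 2.7]
finger_gap: 0.3
```

send_rows(dp=[[0,0,-1],[0,0,-2],[0,0,-2]], rot=[[0,0,0],[0,0,0],[0,0,0]])

```text
time: 20.25
tool_pos: [453.6, 235.3, 67.2]
tcp_rot: [-180.0, -0.0, -61.6]
ft_force: [0.0, 0.2, 5.3]
finger_gap: 0.0
```

send_rows(dp=[[0,0,-0.5],[0,0,-1],[0,0,-1]], rot=[[0,0,0],[0,0,0],[0,0,0]])

```text
time: 20.62
tool_pos: [453.6, 235.3, 66.1]
tcp_rot: [-180.0, 0.0, -61.6]
ft_force: [-1.0, 1.0, 3.6]
finger_gap: 0.3
```

send_rows(dp=[[0,0,-0.5],[0,0,-1],[0,0,-1]], rot=[[0,0,0],[0,0,0],[0,0,0]])

```text
time: 21.0
tool_pos: [453.6, 235.3, 65.1]
tcp_rot: [-180.0, -0.0, -61.6]
ft_force: [-0.2, 0.0, 4.8]
finger_gap: 0.2
```

send_rows(dp=[[0,0,-0.4],[0,0,-0.8],[0,0,-0.8]], rot=[[0,0,0],[0,0,0],[0,0,0]])

```text
time: 21.38
tool_pos: [453.6, 235.3, 64.4]
tcp_rot: [-180.0, 0.0, -61.6]
ft_force: [0.0, 0.5, 5.3]
finger_gap: 0.4
```

send_rows(dp=[[0,0,-0.4],[0,0,-0.8],[0,0,-0.8]], rot=[[0,0,0],[0,0,0],[0,0,0]])

```text
time: 21.75
tool_pos: [453.6, 235.4, 63.7]
tcp_rot: [-180.0, 0.0, -61.6]
ft_force: [-1.5, 0.0, 7.1]
finger_gap: 0.2
```

send_rows(dp=[[0,0,-0.4],[0,0,-0.7],[0,0,-0.7]], rot=[[0,0,0],[0,0,0],[0,0,0]])

```text
time: 22.12
tool_pos: [453.6, 235.4, 63.2]
tcp_rot: [-180.0, 0.0, -61.6]
ft_force: [-2.7, 0.4, 7.3]
finger_gap: 0.1
```

send_rows(dp=[[0,0,-0.4],[0,0,-0.7],[0,0,-0.7]], rot=[[0,0,0],[0,0,0],[0,0,0]])

```text
time: 22.5
tool_pos: [453.6, 235.5, 62.6]
tcp_rot: [-180.0, 0.0, -61.6]
ft_force: [-3.0, 0.3, 9.0]
finger_gap: -0.1
```

send_rows(dp=[[0,0,-0.4],[0,0,-0.7],[0,0,-0.7]], rot=[[0,0,0],[0,0,0],[0,0,0]])

```text
time: 22.88
tool_pos: [453.7, 235.4, 61.8]
tcp_rot: [-180.0, -0.0, -61.6]
ft_force: [1.4, 0.3, 1.9]
finger_gap: 0.5
```

send_rows(dp=[[0,0,-0.7],[0,0,-1.4],[0,0,-1.4]], rot=[[0,0,0],[0,0,0],[0,0,0]])

```text
time: 23.25
tool_pos: [453.5, 235.2, 59.8]
tcp_rot: [180.0, 0.0, -61.6]
ft_force: [-0.3, 1.3, 4.5]
finger_gap: 0.2
```

send_rows(dp=[[0,0,-0.6],[0,0,-1.2],[0,0,-1.2]], rot=[[0,0,0],[0,0,0],[0,0,0]])

```text
time: 23.62
tool_pos: [453.5, 235.3, 59.0]
tcp_rot: [180.0, 0.0, -61.6]
ft_force: [-1.0, 0.4, 7.3]
finger_gap: 0.2
```

send_rows(dp=[[0,0,-0.5],[0,0,-1],[0,0,-1]], rot=[[0,0,0],[0,0,0],[0,0,0]])

```text
time: 24.0
tool_pos: [453.5, 235.4, 58.3]
tcp_rot: [180.0, 0.0, -61.6]
ft_force: [-3.0, -0.2, 9.6]
finger_gap: 0.1
```

Post 0 clicked and is home. Moving to press1.

send_rows(dp=[[0,0,18],[0,0,40],[14,-25,45],[27.7,-50.4,40],[27.7,-50.4,31]], rot=[[0,0,0],[0,0,0],[0,0,0],[0,0,0],[0,0,0]])

```text
time: 24.62
tool_pos: [482.4, 183.6, 89.6]
tcp_rot: [-179.9, -0.0, -61.7]
ft_force: [0.4, -0.1, -0.1]
finger_gap: -0.4
```

send_rows(dp=[[0,0,0],[0,0,0]], rot=[[0,0,0],[0,0,0]])

```text
time: 24.88
tool_pos: [480.7, 185.4, 88.7]
tcp_rot: [180.0, 0.0, -61.6]
ft_force: [0.3, -0.1, -0.8]
finger_gap: 0.1
```

```bash
python3 - <<'E'
from h import *
s=snap("scene");q=r.sense();print({k:np.round(q[k],2) for k in("time","tool_pos","tcp_rot","ft_force","wrist_torque")});save(s,"pics/s11.png",(300,180,400,310),5)
s=snap("top");save(s,"pics/t11.png",(140,150,260,270),5)
E
```

```text
{'time': np.float64(24.92), 'tool_pos': array([480.89, 185.51,  88.88]), 'tcp_rot': array([ 1.7999e+02,  1.0000e-02, -6.1540e+01]), 'ft_force': array([-0.33,  0.89,  0.41]), 'wrist_torque': array([-0.04,  0.01, -0.  ])}
```

View pics/s11.png

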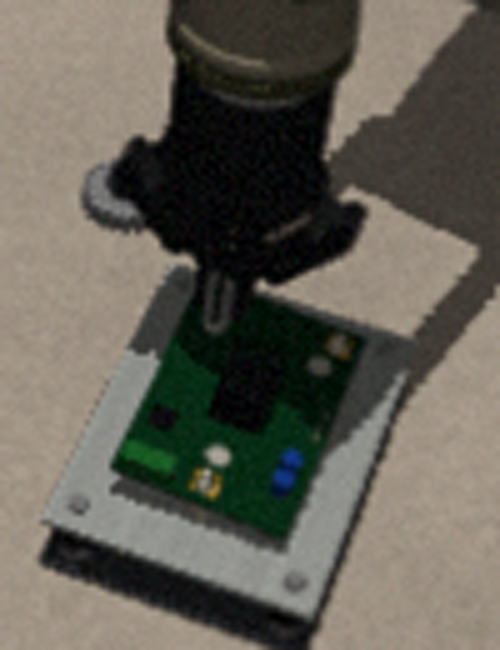

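send_rows(dp=[[0,0,-5],[0,0,-10],[0,0,-15],[0,0,-20],[0,0,-20]], rot=[[0,0,0],[0,0,0],[0,0,0],[0,0,0],[0,0,0]])

```text
time: 25.6
tool_pos: [481.2, 184.9, 68.5]
tcp_rot: [180.0, 0.0, -61.6]
ft_force: [0.5, -0.1, 1.8]
finger_gap: -0.0
```

send_rows(dp=[[0,0,-1],[0,0,-2],[0,0,-2]], rot=[[0,0,0],[0,0,0],[0,0,0]])

```text
time: 25.98
tool_pos: [481.3, 184.9, 66.9]
tcp_rot: [-180.0, -0.0, -61.6]
ft_force: [-0.6, -0.4, 3.7]
finger_gap: -0.2
```

send_rows(dp=[[0,0,-0.5],[0,0,-1],[0,0,-1]], rot=[[0,0,0],[0,0,0],[0,0,0]])

```text
time: 26.35
tool_pos: [481.3, 184.9, 65.8]
tcp_rot: [-180.0, -0.0, -61.6]
ft_force: [-0.6, -0.4, 3.5]
finger_gap: -0.4
```

send_rows(dp=[[0,0,-0.5],[0,0,-1],[0,0,-1]], rot=[[0,0,0],[0,0,0],[0,0,0]])

```text
time: 26.72
tool_pos: [481.3, 184.9, 64.8]
tcp_rot: [-180.0, -0.0, -61.6]
ft_force: [-0.8, -1.0, 4.5]
finger_gap: 0.2
```

send_rows(dp=[[0,0,-0.4],[0,0,-0.8],[0,0,-0.8]], rot=[[0,0,0],[0,0,0],[0,0,0]])

```text
time: 27.1
tool_pos: [481.4, 184.8, 64.2]
tcp_rot: [-180.0, -0.0, -61.6]
ft_force: [-1.9, -0.9, 5.7]
finger_gap: 0.2
```

send_rows(dp=[[0,0,-0.4],[0,0,-0.8],[0,0,-0.8]], rot=[[0,0,0],[0,0,0],[0,0,0]])

```text
time: 27.48
tool_pos: [481.5, 184.8, 63.5]
tcp_rot: [-180.0, -0.0, -61.6]
ft_force: [-1.0, -1.4, 5.9]
finger_gap: 0.2
```

send_rows(dp=[[0,0,-0.4],[0,0,-0.7],[0,0,-0.7]], rot=[[0,0,0],[0,0,0],[0,0,0]])

```text
time: 27.85
tool_pos: [481.6, 184.8, 63.0]
tcp_rot: [-180.0, -0.0, -61.6]
ft_force: [-1.1, -1.1, 7.2]
finger_gap: -0.1
```

send_rows(dp=[[0,0,-0.4],[0,0,-0.7],[0,0,-0.7]], rot=[[0,0,0],[0,0,0],[0,0,0]])

```text
time: 28.22
tool_pos: [481.7, 184.8, 62.4]
tcp_rot: [-180.0, -0.0, -61.6]
ft_force: [-1.6, -1.7, 9.6]
finger_gap: 0.1
```

send_rows(dp=[[0,0,-0.4],[0,0,-0.7],[0,0,-0.7]], rot=[[0,0,0],[0,0,0],[0,0,0]])

```text
time: 28.6
tool_pos: [481.5, 185.0, 61.3]
tcp_rot: [-180.0, -0.0, -61.6]
ft_force: [0.9, -0.1, 1.6]
finger_gap: 0.1
```

send_rows(dp=[[0,0,-0.3],[0,0,-0.6],[0,0,-0.6]], rot=[[0,0,0],[0,0,0],[0,0,0]])

```text
time: 28.98
tool_pos: [481.4, 185.0, 60.5]
tcp_rot: [-180.0, 0.0, -61.6]
ft_force: [0.8, -0.4, 3.2]
finger_gap: 0.1
```

Post 1 clicked, with the force falling from 9.6 N to 1.6 N. Following it down.

send_rows(dp=[[0,0,-0.6],[0,0,-1.2],[0,0,-1.2]], rot=[[0,0,0],[0,0,0],[0,0,0]])

```text
time: 29.35
tool_pos: [481.4, 184.9, 59.3]
tcp_rot: [-180.0, -0.0, -61.6]
ft_force: [1.0, -0.3, 3.8]
finger_gap: 0.3
```

send_rows(dp=[[0,0,-0.5],[0,0,-1],[0,0,-1]], rot=[[0,0,0],[0,0,0],[0,0,0]])

```text
time: 29.72
tool_pos: [481.4, 184.8, 58.5]
tcp_rot: [-180.0, -0.0, -61.6]
ft_force: [1.4, -0.7, 6.1]
finger_gap: 0.1
```

send_rows(dp=[[0,0,-0.5],[0,0,-1],[0,0,-1]], rot=[[0,0,0],[0,0,0],[0,0,0]])

```text
time: 30.1
tool_pos: [481.5, 184.7, 57.8]
tcp_rot: [-180.0, -0.0, -61.6]
ft_force: [-0.9, -2.4, 8.5]
finger_gap: -0.3
```

Home. Retracting well clear to check.

send_rows(dp=[[0,0,20],[0,0,50],[0,0,100],[0,-40,130],[0,-95,140]], rot=[[0,0,0],[0,0,0],[0,0,0],[0,0,0],[0,0,0]])

```text
time: 30.72
tool_pos: [481.7, 89.8, 199.2]
tcp_rot: [-179.9, -0.1, -61.4]
ft_force: [0.5, -1.1, 0.2]
finger_gap: -0.2
```

send_rows(dp=[[0,-60,0],[-20,-120,0],[-40,-180,0],[-40,-200,0],[-40,-200,0]], rot=[[0,0,0],[0,0,0],[0,0,0],[0,0,0],[0,0,0]])

```text
time: 31.35
tool_pos: [440.3, -111.3, 196.5]
tcp_rot: [179.9, 0.1, -61.8]
ft_force: [0.2, -0.1, -1.3]
finger_gap: 0.4
```

```bash
python3 - <<'E'
from meas import *
s=snap("scene");q=r.sense();print({k:np.round(q[k],2) for k in("time","tool_pos","tcp_rot","ft_force","wrist_torque")});save(s,"pics/s12.png",(300,220,390,310),8);np.savez("s12.npz",**s)
t=snap("top");save(t,"pics/t12.png",(150,155,250,255),7);np.savez("t12.npz",**t);save(t,"pics/t12f.png")
E
```

```text
{'time': np.float64(31.4), 'tool_pos': array([ 440.57, -110.25,  196.53]), 'tcp_rot': array([ 1.7995e+02,  9.0000e-02, -6.1710e+01]), 'ft_force': array([-0.2 , -0.12, -0.01]), 'wrist_torque': array([ 0.01, -0.02,  0.03])}
```

View pics/s12.png

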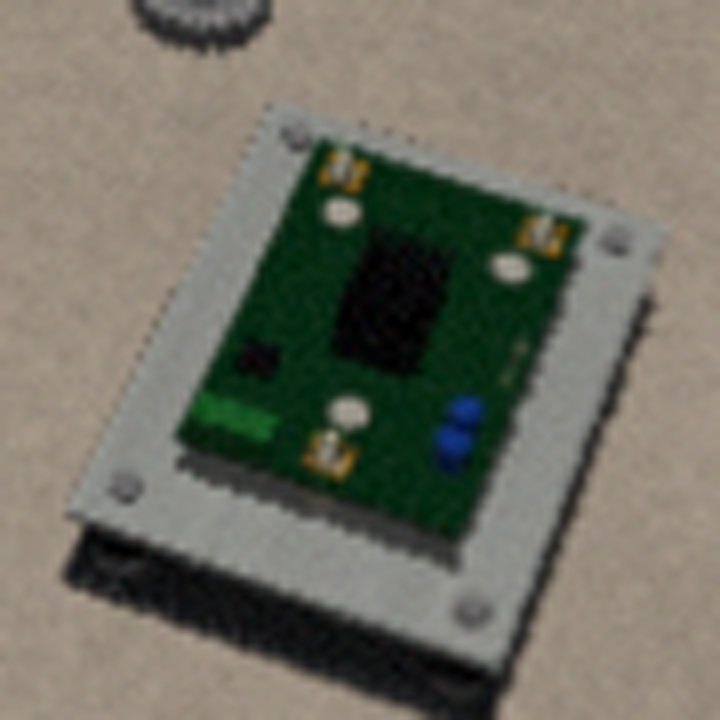

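View pics/t12.png

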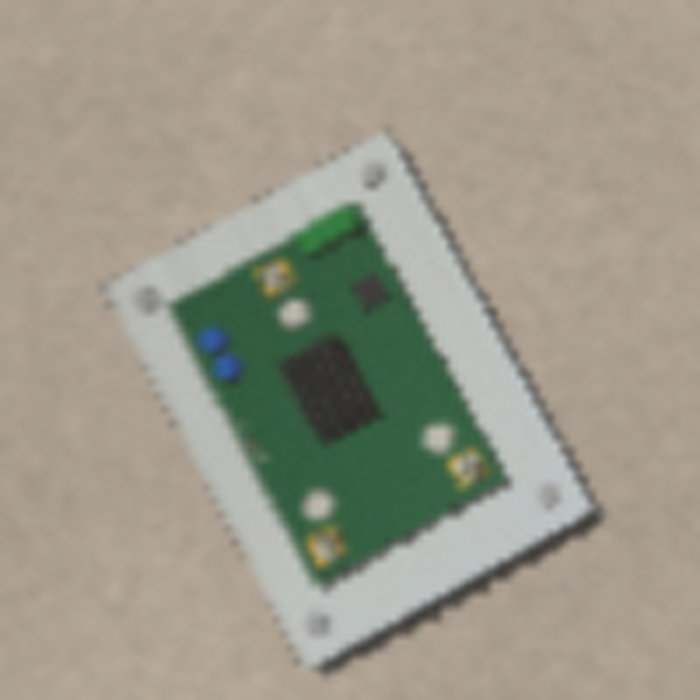

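View pics/t12f.png

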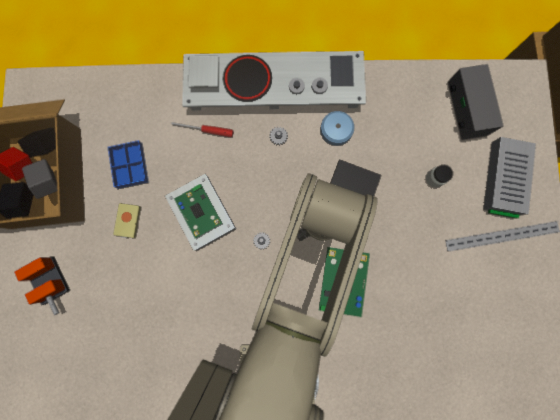

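All three posts stand well proud of the board (scene crop (343,165), (545,232), (330,450)) and the bystanders are unmoved. As a last check I'll triangulate dot height above the plate, which should be 19 mm when home and was about 25 mm before the clicks.

```bash
python3 - <<'E'
from meas import *
t=dict(np.load("t12.npz"));s=dict(np.load("s12.npz"))
def f(x,y,k,o): return ((x+.5)/k-.5+o[0],(y+.5)/k-.5+o[1])
def tri(a,b):
    o1,d1=ray(t,[a]);o2,d2=ray(s,[b]);A=np.c_[d1[0],-d2[0]];k=np.linalg.lstsq(A,o2-o1,rcond=None)[0]
    p,q=o1+k[0]*d1[0],o2+k[1]*d2[0];return (p+q)/2,np.linalg.norm(p-q)
T=lambda x,y:f(x,y,7,(150,155));S=lambda x,y:f(x,y,8,(300,220))
def ref(I,q,r):
    for _ in range(3): q=wc(I,q,r,"w")
    return q
for n,a,b in(("p2",(294,313),(349,413)),("p0",(319,504),(511,268)),("p1",(438,437),(342,212))):
    p,g=tri(ref(t,T(*a),3),ref(s,S(*b),2.5));print(n,p.round(1),round(g,1))
for a,b in(((149,300),(471,610)),((373,175),(126,487)),((319,624),(617,240)),((549,496),(297,135))):
    p,g=tri(T(*a),S(*b));print("screw",p.round(1),round(g,1))
z=lambda I,l:np.round(bydepth(I,l)[:,2],1)
print("depth dots",z(t,[T(294,313),T(319,504),T(438,437)]),z(s,[S(349,413),S(511,268),S(342,212)]))
print("depth plate",z(t,[T(250,220),T(450,300),T(420,580),T(200,450)]),z(s,[S(220,530),S(610,330),S(180,340)]))
# hole gold positions relative to the standoffs
P=np.array([(56,0),(-56,34),(-56,-34)],float)
for zz in(61,): 
    g=[wc(t,T(*u),3,"g") for u in((274,278),(326,547),(469,467))];W=onz(t,g,zz)[:,:2];print(fit(P,W))
    print("bodies: time",r.sense()["time"])
E
```

```text
p2 [535.9 247.   59.7] 0.1
p0 [453.6 234.9  58.9] 0.6
p1 [481.4 184.4  59.3] 0.0
screw [544.9 314.4  39.4] 0.2
screw [598.7 217.2  40.3] 0.8
screw [404.6 238.1  40.5] 0.3
screw [458.3 139.8  41.6] 0.6
depth dots [60.  58.7 60.8] [56.8 60.2 60.5]
depth plate [39.  38.2 40.1 39.8] [43.3 41.2 39. ]
(array([501.82032573, 228.81136003]), np.float64(28.03240482725467), array([[-0.37085354, -0.48526736],
       [-0.09669405, -0.11782775],
       [ 0.46754759,  0.6030951 ]]))
bodies: time 31.45
```

The dots are level at 58.9–59.7 mm, which is 18.9 mm above the plate (19 expected). The board is home, so I'm handing in.

```bash
python3 -c "
from bench import job
print(job.hand_in())"
```

```text
the job is handed in; nothing more can be done
None
```

I picked the smaller green board off the foam pad by its heatsink and laid it on the three standoffs. I then pressed posts 2, 0 and 1 home one at a time and retracted. I handed the job in at about 31 s of the 72 s allowed; it reports no verdict.

**Forces:** I felt a click at each post, with highest readings of about 12, 9 and 10 N before the force dropped. No press reading went above about 12 N, against the 25 N limit.

**Seating:** triangulated from both cameras, the white dots stand 58.9 to 59.7 mm above the table. That is 18.9 mm above the plate, where 19 mm means fully home. Posts stand proud through all three holes, and each hole's fitted position is within about 1 mm of its standoff.

**Disagreements:** single depth-camera readings scattered by about 2 mm around these heights. My estimates of the carrier's yaw ranged from 28.0° to 28.9° depending on the method, which is well inside the tolerance. The other things on the bench look unmoved in the final top view, but I checked them only by eye. The jar was in plain sight.

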